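# Set the sun-study turntable and hold the reading lens over its sundial

## Robot

A 6-joint arm with a two-finger parallel gripper is mounted at the origin on the work surface. World frame = base frame: x ahead of the robot, y to its left, z up, the work surface at z = 0. Lengths are in m, angles in rad, forces in N, time in s.
With the tool pointing down it reaches from about 0.425 to 1.125 m from the base axis. Payload 14.9 kg.
Tool frame: the origin (TCP) lies midway between the tips of the shut fingers; the grasp point (between the pads) lies 19 mm behind it; z points along the fingers, y is the direction in which the jaws open and shut (so a half turn about z gives the same grasp; the last joint's range is limited). The gripper opens to 91 mm and grips with 3 to 60 N. Pads are 32 mm wide; open, the fingers measure 118 mm over their backs; the gripper's body (76 mm by 178 mm) begins 60 mm behind the grasp point.
Start: joints at [1.183, 0.379, 1.734, -0, 1.028, -0.033], TCP at [0.243, 0.656, 0.214] pointing down, gripper open.
Joint ranges: [-2.77, 2.77], [-0.74, 2.19], [0, 2.66], [-1.06, 4.2], [0.31, 2.87], [-3.08, 3.08]. Speed limits (rad/s): [1.89, 1.89, 2.39, 3.14, 3.14, 3.14].

## Interface

Orientations are given as a 3x3 rotation matrix whose columns are the frame's x, y, z axes.
In Python, from workcell import ctrl gives the robot as it stands.
- The arm moves only by the tool step_arm, never from a script. Its argument "increments" is a list of rows, each a list of 7 numbers: the shift along the tool's x, y, z in units of 80 mm (1.0 is 80 mm), then the turn, a rotation vector about the tool's x, y, z in units of pi rad (1.0 is pi rad), then the closure, from -1 (fully open) to 1 (shut). A call has 1 to 8 rows; each row is the pose to reach, as a shift and turn from the pose commanded when the call began, along the tool's axes at that moment, turning the shorter way round; what a row does not reach only later rows make up. A row lasts 1/8 s, in which the tool goes at most 62.5 mm and 10.7 degrees, less where a joint would pass 70% of its speed; a pose out of reach is approached as far as the arm can. A call with a number of a shift or a turn outside -1 to 1 is refused whole. A call with a gripper value outside its range is refused whole. The fingers move at their own pace and stop on an object; "grip_force" is the grip in N (left out, the last holds). Time passes only in rows, so rows that repeat a pose let the fingers close. It gives the time, the measured TCP pose, the force and the opening at its end, in the units of the state.
- ctrl.get_obs(): the state, without advancing time (a new reading comes with each control period).
- ctrl.get_image(name): name is "side" or "top" or "wrist"; returns (picture, depth): 384x512x3 uint8, red, green, blue; 384x512 float32, m along the optical axis (not along the pixel's ray), 0 where there is no reading.
- ctrl.get_calibration(name): a dict with "camera_matrix" (3x3 intrinsics, pixels), "extrinsics" (4x4, takes a point from camera to world coordinates). Camera axes: x right, y up, looking along -z (the intrinsics and any distortion apply to the point x, -y, -z); pixel columns grow to the right and rows downward; lengths in m; the calibration is good to about 2 mm. A picture is of the moment at which its call begins: read the wrist's pose just before it. get_calibration takes no time and is no camera call; for the wrist camera it gives the pose at the moment of the call.
- ctrl.close_job(): hands the job in, once; it reports no verdict.
The state is a dict: "t": time; "q": joint angles; "joint_vel": joint speeds; "tau": joint torques, N m; "tcp_pos": TCP position; "eef_rot": TCP orientation; "wrist_force": force on the tool from outside, world axes, zero at the start; "wrist_torque": the same for the moment, N m; "opening": finger opening in m.
Only numpy, scipy, OpenCV 4.12 (cv2) and the standard library are available. Lean on these libraries where they do the work, as an engineer would, in place of code of your own. Each camera call takes 0.05 s, during which the arm holds its last target.

## Task

Get this sun study ready for reading: first turn the small fine-turning knob until the pointer on the model board stands at the index line on the turntable's edge, without touching the model board itself, and let go of the knob. Then pick up the reading lens and hold it level, centred above the little sundial on the board, with the middle of the lens at its focal height, which the pointer of the height gauge marks. Finish while still holding the lens there, with nothing but the gripper touching it, and leave the height gauge and the other things on the table undisturbed.

Things in the scene. Friction and masses are not known exactly. Their poses are not given: they have to be found in the camera images.
- turntable: Fixed grey round turntable base, 272 mm across and 30 mm high, with degree ticks on its flange; origin at the centre of its underside on the table, on the turning axis. Its own +x runs from the axis to the index line; along its -y sticks out a gear box 64 mm wide and 38 mm high, reaching 205 mm from the axis, which carries the fine-turning knob. Its place and yaw differ from case to case.
- knob_grip (a point): Point on the vertical axis of the fine-turning knob, 66 mm above the table: a round black fluted knob 36 mm across, from 52 to 79 mm above the table; nothing overhangs it. Turning it counter-clockwise seen from above turns the model board clockwise, six turns of the knob to one of the board. It turns lightly (about 0.04 N m) and stays where it is left.
- model_board (a joint): Angle (rad) of the model board on the turntable, positive counter-clockwise from above, 0 when its pointer is exactly at the index line. At the start it stands 0.16 to 0.40 rad on the positive side.
- pointer_tip (a point): Tip of the flat dark steel pointer plate (10 mm wide, pointed) screwed on top of the model board's edge and sticking out over the rim: 128.5 mm from the turning axis, 41 mm above the table. It travels round with the board.
- index_mark (a point): Middle of the top of the index tab, a small upright metal tab 12 mm wide on the turntable's edge with a dark engraved index line down its middle; 138.5 mm from the turning axis, 41 mm above the table. The pointer is set when its tip lies on the straight line from the axis to this point.
- sundial (a point): Centre of the top of the sundial, a flat round white dial 48 mm across with hour lines and a 9 mm high wire gnomon, fixed on the model board (plywood disc 220 mm across, top 40 mm above the table), 43 mm above the table; turns with the board. With the pointer set it lies at x +50, y -58 mm in the turntable's frame. The frame house beside it is about 96 mm high above the table.
- lens: Reading lens (magnifier), 150 g, lying flat on the table: a steel ring 84 mm across and 16 mm thick round a clear glass, with a straight black flat-sided handle 100 mm long, 18 mm wide and 16 mm thick. Origin on the underside at the centre of the ring; +z up through the glass; the handle runs along -x from 53 to 153 mm from the ring's centre.
- lens_center (a point): Centre of the glass, 8 mm above the lens's underside (mid-thickness); this is the point to bring to the marked height above the sundial.
- lens_handle (a point): Good grip point in the middle of the handle's thickness, 80 mm from the ring's centre; the balance point of the lens lies about 30 mm nearer the ring.
- gauge_tip (a point): Tip of the horizontal pointer of the height gauge, a freestanding tool 216 mm high with a heavy steel foot 85 x 55 mm, a graduated column and a clamped slider, beside the turntable. The pointer's height (mid-thickness of the 6 mm bar) is the height above the table at which the middle of the lens is to be held: 123 to 150 mm, differing from case to case.
- glue: White plastic glue bottle, 48 mm across, 115 mm high; origin under its centre. Leave alone.
- white_model: Small white massing model on a card base 100 x 80 mm, 42 mm high; origin under its centre. Leave alone.
- pencil_cup: White cup 76 mm across, 95 mm high, with pencils to 155 mm; origin under its centre. Leave alone.
- scale_rule: Wooden scale rule 300 x 22 mm, 15 mm high, lying on the table; origin under its centre. Leave alone.
There are look-alikes about, which are no part of the job. Several things have the shape of the lens; the one meant has the colours described above. Leave any yellow look-alike of the part that bears gauge_tip alone.

How it is judged:
On the way, in this order (a step that is already met when the one before it is completed fails the run):
1. the pointer stands at the index line, at rest, and the knob has been let go (y of pointer_tip in the frame of index_mark between -0.003 and 0.003 m and velocity of joint model_board between -0.02 and 0.02 rad/s and contact force between the fingers and turntable below 0.2 N), for 0.3 s.
2. the lens has been lifted off the table in the fingers (height (world z) of lens_center above 0.04 m and contact force between the fingers and lens above 1 N), for 0.2 s.
At the end, for the whole second after the job is handed in: The pointer tip is within 3 mm of the index line (sideways); the lens is held in the fingers, still, level within 7 degrees, its centre within 12 mm of straight above the sundial's centre and within 8 mm of the height of the gauge's pointer, touching neither the turntable nor the height gauge (y of pointer_tip in the frame of index_mark between -0.003 and 0.003 m and horizontal distance between lens_center and sundial below 0.012 m and z of lens_center in the frame of gauge_tip between -0.008 and 0.008 m and angle between lens's own z axis and vertical below 0.125 rad and linear speed of lens below 0.02 m/s and angular speed of lens below 0.1 rad/s and contact force between the fingers and lens above 1 N and contact force between lens and turntable below 0.1 N and contact force between lens and height_gauge below 0.1 N); the arm keeps its last pose, push and grip.
It fails at once if the robot touched the model board or the model on it (contact force between any of the fingers, the arm and model_board above 0.5 N).
It fails at once if the lens was knocked against the model board or the model (contact force between lens and model_board above 0.5 N).
It fails at once if the height gauge or its setting was disturbed by more than 8 mm (distance of gauge_tip from where it was at the start of the episode above 0.008 m).
It fails at once if another thing on the table was moved by more than 20 mm (distance of any of glue, white_model, pencil_cup, scale_rule from where it was at the start of the episode above 0.02 m).
It also fails if it takes over 64 s, if anything falls off the work surface, if the arm or the gripper's body presses on something with over 40 N, if the wrist force passes 120 N, or if a joint passes its speed limit or range.

## Working session

There is one attempt and no reset: what is moved stays moved. The work goes in short steps, Python scripts to look and compute and a tool call to move; the robot and the scene stay as the last step left them, time stands still between calls to the robot, and variables do not carry over. Pictures are saved under pics/ and viewed, and the job is handed in when it is done.

Besides the shell and the picture viewer there is one more tool, called as name(argument=value, ...), one argument or row to a line, values as JSON. step_arm: Moves the arm, as the interface text tells. Its arguments: {"type":"object","properties":{"increments":{"type":"array","items":{"type":"array","items":{"type":"number"}}},"grip_force":{"type":"number"}},"required":["increments"]}

```bash
ls; mkdir -p pics; python3 - <<'E'
from workcell import ctrl
import cv2,numpy as np
print({k:np.round(v,3).tolist() if not isinstance(v,(float,int)) else v for k,v in ctrl.get_obs().items()})
for n in ["top","side","wrist"]:
    c=ctrl.get_calibration(n);im,d=ctrl.get_image(n)
    np.savez(f"{n}0.npz",im=im,d=d,K=c["camera_matrix"],E=c["extrinsics"])
    print(n,np.round(c["camera_matrix"],1).tolist(),np.round(c["extrinsics"],3).tolist(),[k for k in c])
    cv2.imwrite(f"pics/{n}0.png",cv2.resize(im[...,::-1],(800,600),interpolation=cv2.INTER_CUBIC))
E
```

```text
pics
{'t': 0.0, 'q': [1.183, 0.379, 1.735, 0.0, 1.029, -0.033], 'joint_vel': [-0.001, 0.0, 0.001, -0.001, -0.0, -0.001], 'tau': [-0.002, -76.374, -43.436, 0.065, 0.043, -0.0], 'tcp_pos': [0.243, 0.656, 0.213], 'eef_rot': [[-0.938, 0.347, -0.0], [0.347, 0.938, -0.001], [0.0, -0.001, -1.0]], 'wrist_force': [-1.161, 0.048, 0.471], 'wrist_torque': [0.005, -0.001, -0.05], 'opening': 0.0911572609274652}
top [[419.0, 0.0, 248.6], [0.0, 419.0, 185.5], [0.0, 0.0, 1.0]] [[-0.016, 0.992, -0.125, 0.392], [-1.0, -0.017, -0.005, -0.078], [-0.007, 0.125, 0.992, 1.606], [0.0, 0.0, 0.0, 1.0]] ['camera_matrix', 'extrinsics']
side [[415.2, 0.0, 254.3], [0.0, 415.2, 191.8], [0.0, 0.0, 1.0]] [[0.822, 0.384, -0.421, -0.033], [-0.57, 0.527, -0.631, -0.97], [-0.021, 0.758, 0.652, 1.041], [0.0, 0.0, 0.0, 1.0]] ['camera_matrix', 'extrinsics']
wrist [[287.5, 0.0, 256.6], [0.0, 287.5, 191.2], [0.0, 0.0, 1.0]] [[0.348, -0.911, -0.224, 0.182], [0.938, 0.337, 0.084, 0.68], [-0.001, -0.239, 0.971, 0.384], [0.0, 0.0, 0.0, 1.0]] ['camera_matrix', 'extrinsics']
```

View pics/top0.png

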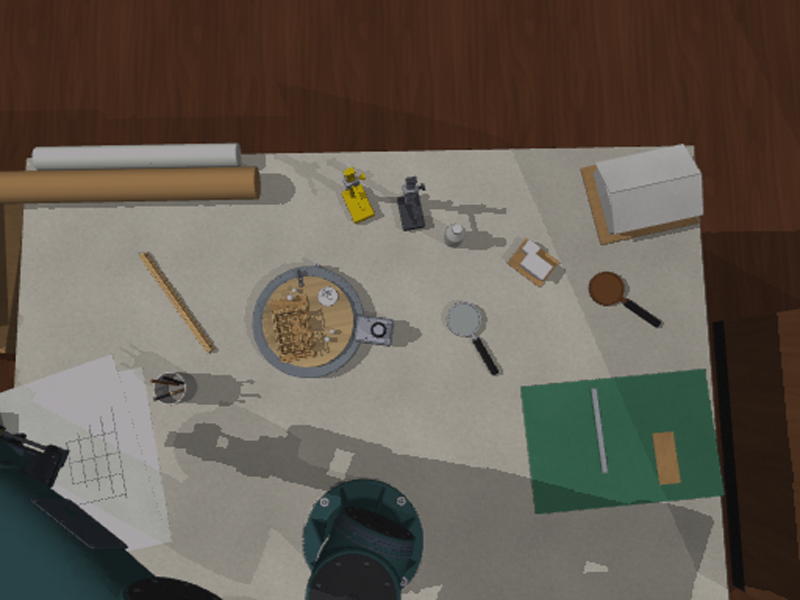

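View pics/side0.png

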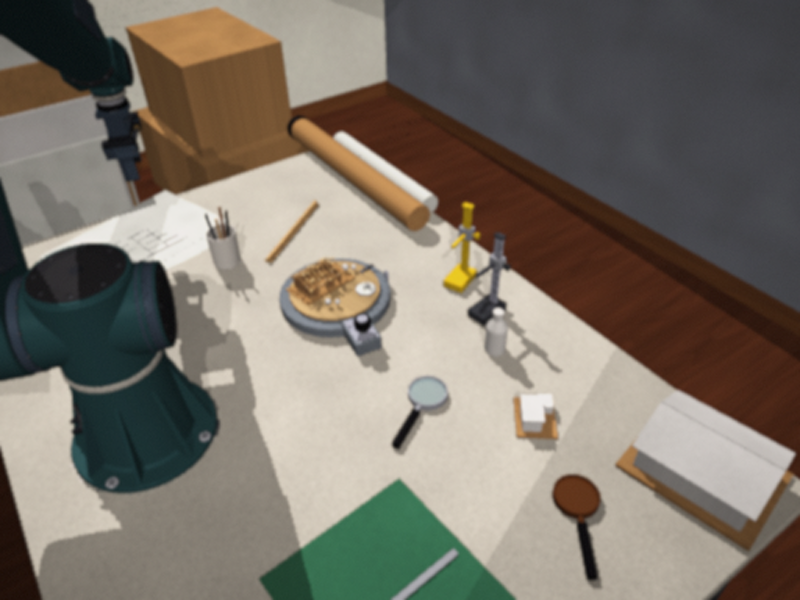

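View pics/wrist0.png

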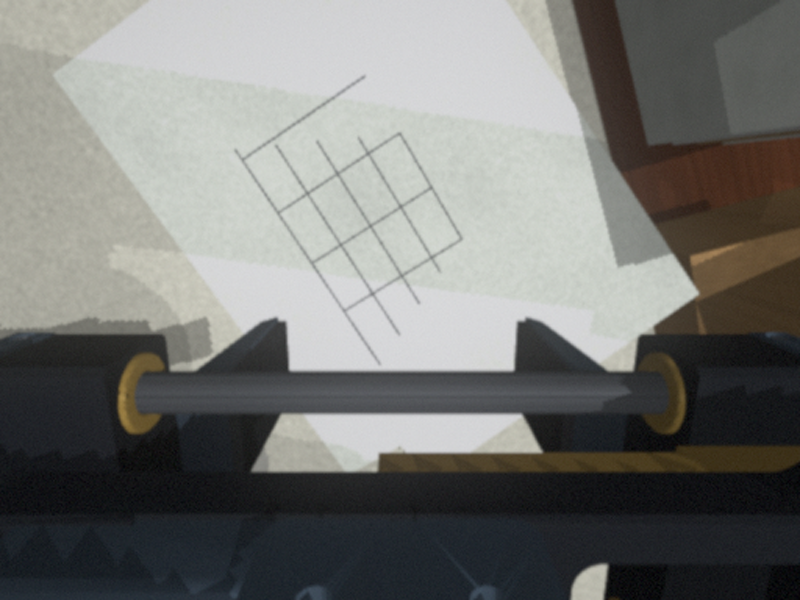

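```bash
cat > h.py <<'E'
import numpy as np,cv2
def load(f):
    z=np.load(f);return z["im"],z["d"],z["K"],z["E"]
def ray(K,E,u,v,z):
    d=np.array([(u-K[0,2])/K[0,0],-(v-K[1,2])/K[1,1],-1.]);w=E[:3,:3]@d;o=E[:3,3]
    return o+w*(z-o[2])/w[2]
def proj(K,E,p):
    c=E[:3,:3].T@(np.asarray(p,float)-E[:3,3]);return np.array([K[0,0]*c[0]/-c[2]+K[0,2],K[1,1]*-c[1]/-c[2]+K[1,2]])
def cloud(d,K,E):
    v,u=np.mgrid[:d.shape[0],:d.shape[1]]
    c=np.stack([(u-K[0,2])/K[0,0]*d,-(v-K[1,2])/K[1,1]*d,-d],-1)
    return c@E[:3,:3].T+E[:3,3]
def crop(im,u0,v0,u1,v1,f,name):
    c=cv2.resize(np.ascontiguousarray(im[v0:v1,u0:u1,::-1]),None,fx=f,fy=f,interpolation=cv2.INTER_CUBIC);print(c.shape);cv2.imwrite(f"pics/{name}.png",c)
E
python3 - <<'E'
from h import *
im,d,K,E=load("top0.npz")
crop(im,155,100,325,245,4.6,"t1")
P=cloud(d,K,E)
for (u,v) in [(150,280),(198,208),(242,211),(262,121),(297,205),(310,230),(208,189),(340,167)]:print(u,v,P[v,u].round(4))
im,d,K,E=load("side0.npz")
crop(im,170,120,340,300,3.3,"s1")
E
```

```text
(667, 782, 3)
150 280 [0.2424 0.3065 0.0027]
198 208 [0.5073 0.1207 0.0422]
242 211 [ 0.4908 -0.0446  0.0812]
262 121 [ 0.803  -0.1218  0.1628]
297 205 [ 0.5144 -0.2526  0.0149]
310 230 [ 0.4191 -0.2985  0.0168]
208 189 [0.578  0.0827 0.0443]
340 167 [ 0.3921 -0.0777  1.6062]
(594, 561, 3)
```

View pics/t1.png

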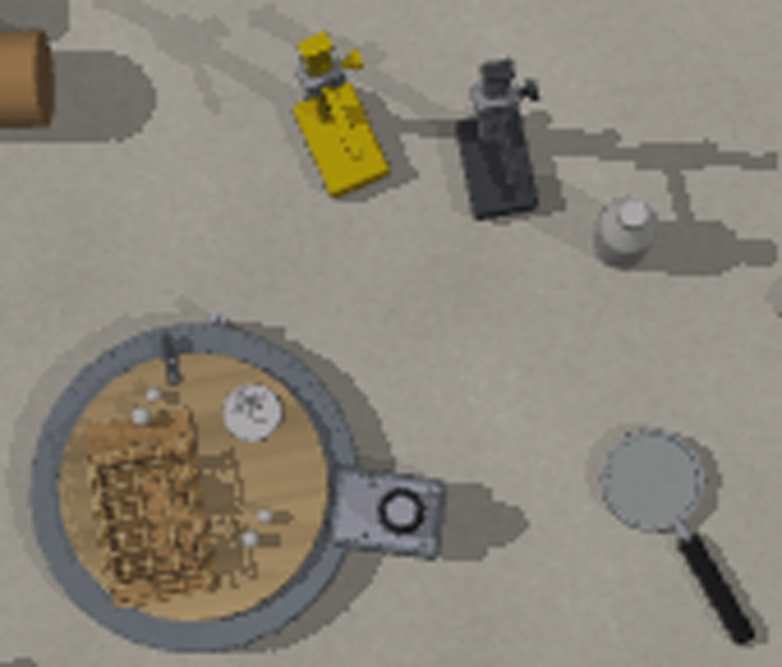

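View pics/s1.png

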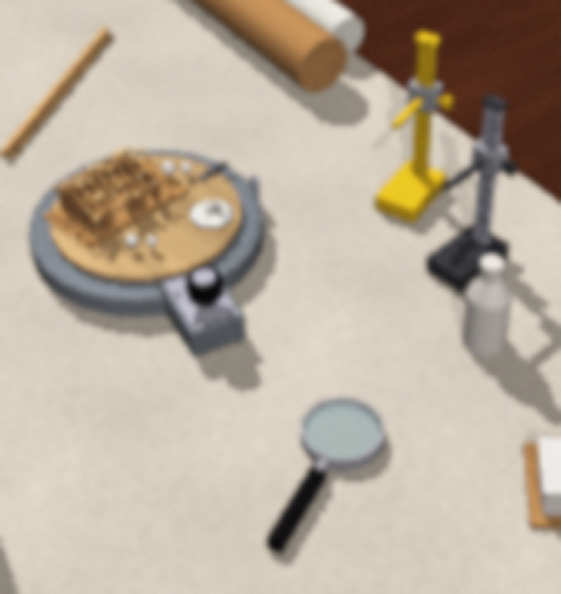

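```bash
cat > m.py <<'E'
from h import *
from scipy.optimize import least_squares
im,d,K,E=load("top0.npz");P=cloud(d,K,E)
hsv=cv2.cvtColor(im,cv2.COLOR_RGB2HSV)
reg=np.zeros(d.shape,bool);reg[165:245,155:255]=1
# plywood disc contour
m=(reg&(hsv[...,1]>70)&(hsv[...,0]>8)&(hsv[...,0]<28)).astype(np.uint8)
m=cv2.morphologyEx(m,cv2.MORPH_CLOSE,np.ones((5,5)))
def circ(pts):
    f=lambda p:np.hypot(pts[:,0]-p[0],pts[:,1]-p[1])-p[2]
    r=least_squares(f,[*pts.mean(0),.1],loss='soft_l1',f_scale=.003);return r.x,np.abs(f(r.x)).mean()
c=max(cv2.findContours(m,cv2.RETR_EXTERNAL,cv2.CHAIN_APPROX_NONE)[0],key=cv2.contourArea)[:,0]
h=cv2.convexHull(c)[:,0];pts=np.array([ray(K,E,u,v,.04)[:2] for u,v in c])
print("disc",circ(pts))
# flange: grey-blue z~.03
g=reg&(im[...,2].astype(int)-im[...,0]>8)
cs=max(cv2.findContours(g.astype(np.uint8),cv2.RETR_EXTERNAL,cv2.CHAIN_APPROX_NONE)[0],key=cv2.contourArea)[:,0]
pts=np.array([ray(K,E,u,v,.03)[:2] for u,v in cs]);pts=pts[pts[:,1]>0.02]
print("flange",circ(pts),len(pts))
# knob top
kk=np.zeros(d.shape,bool);kk[195:225,228:255]=1
k=kk&(P[...,2]>.068);print("knob depth",P[k].mean(0),k.sum())
kb=(kk&(im.max(2)<60)).astype(np.uint8);cc=max(cv2.findContours(kb,cv2.RETR_EXTERNAL,cv2.CHAIN_APPROX_NONE)[0],key=cv2.contourArea)
(u,v),r=cv2.minEnclosingCircle(cc);print("knob px",u,v,r,"->",ray(K,E,u,v,.079),r*1.53/419)
# lens
lr=np.zeros(d.shape,bool);lr[190:245,280:325]=1
hb=(lr&(im.max(2)<55)).astype(np.uint8)
cc=max(cv2.findContours(hb,cv2.RETR_EXTERNAL,cv2.CHAIN_APPROX_NONE)[0],key=cv2.contourArea)
b=cv2.minAreaRect(cc);print("handle",b,ray(K,E,*b[0],.016));
vx=cv2.fitLine(cc,cv2.DIST_L2,0,.01,.01).ravel();
a=ray(K,E,vx[2]-vx[0]*10,vx[3]-vx[1]*10,.016);bb=ray(K,E,vx[2]+vx[0]*10,vx[3]+vx[1]*10,.016);print("dir",np.degrees(np.arctan2(*(bb-a)[[1,0]])))
L=lr&(P[...,2]>.009);print("lens z",np.median(P[L][:,2]));
gl=(lr&(im[...,2]>im[...,0].astype(int)+0)&(hsv[...,2]>80)).astype(np.uint8)
cc=max(cv2.findContours(gl,cv2.RETR_EXTERNAL,cv2.CHAIN_APPROX_NONE)[0],key=cv2.contourArea)
(u,v),r=cv2.minEnclosingCircle(cc);print("ring",u,v,r,ray(K,E,u,v,.016),r*1.6/419)
# sundial
w=np.zeros(d.shape,bool);w[178:200,200:220]=1
q=(w&(hsv[...,1]<45)&(hsv[...,2]>120)).astype(np.uint8)
cc=max(cv2.findContours(q,cv2.RETR_EXTERNAL,cv2.CHAIN_APPROX_NONE)[0],key=cv2.contourArea)
(u,v),r=cv2.minEnclosingCircle(cc);print("dial",u,v,r,ray(K,E,u,v,.043),r*1.56/419)
for n,(x,y) in dict(index=(222,318),tip=(165,336),ptrbase=(174,382)).items():
    print(n,ray(K,E,155+x/4.6-.4,100+y/4.6-.4,.041))
E
python3 m.py
```

```text
disc (array([0.51800505, 0.12622263, 0.10717568]), np.float64(0.0009028889078809018))
flange (array([0.51813275, 0.12568404, 0.13192475]), np.float64(0.0009863366279435357)) 159
knob depth [ 0.48980029 -0.04410773  0.11550471] 84
knob px 241.8114776611328 210.6639404296875 4.857170581817627 -> [ 0.4921995  -0.04388717  0.079     ] 0.017736207613797062
handle ((310.41448974609375, 227.92489624023438), (25.049585342407227, 4.390875339508057), 59.74356460571289) [ 0.42683316 -0.30042457  0.016     ]
dir -151.34242025031273
lens z 0.01379478043547988
ring 297.6929931640625 205.88597106933594 12.778987884521484 [ 0.51091855 -0.25504361  0.016     ] 0.04879804442776701
dial 209.2567596435547 189.09458923339844 6.322021484375 [0.57771009 0.07811747 0.043     ] 0.0235378365528043
index [0.65601551 0.10219325 0.041     ]
tip [0.64183844 0.14914728 0.041     ]
ptrbase [0.60353863 0.14172374 0.041     ]
```

```bash
python3 - <<'E'
from h import *
for n in ["side","top"]:
    im,d,K,E=load(n+"0.npz");P=cloud(d,K,E)
    m=(P[...,0]>.62)&(P[...,0]<.9)&(P[...,1]<-.02)&(P[...,1]>-.19)&(P[...,2]>.08)&(P[...,2]<.25)
    v,u=np.nonzero(m);print(n,len(u))
    o=np.argsort(P[m][:,2])
    for i in o[::max(1,len(o)//45)]:print(u[i],v[i],P[v[i],u[i]].round(3),im[v[i],u[i]])
im,d,K,E=load("side0.npz");crop(im,285,140,350,215,8,"g1")
E
```

```text
side 278
319 181 [ 0.813 -0.129  0.08 ] [169 161 156]
319 180 [ 0.813 -0.129  0.084] [165 158 154]
318 180 [ 0.805 -0.131  0.09 ] [116 113 118]
315 177 [ 0.803 -0.117  0.096] [114 110 113]
316 177 [ 0.801 -0.124  0.101] [92 89 97]
317 175 [ 0.806 -0.124  0.108] [88 86 93]
319 175 [ 0.809 -0.13   0.11 ] [135 131 131]
320 174 [ 0.812 -0.132  0.115] [170 163 156]
316 172 [ 0.801 -0.121  0.122] [88 86 91]
319 171 [ 0.804 -0.133  0.132] [92 91 95]
318 171 [ 0.799 -0.133  0.134] [88 87 90]
310 174 [ 0.762 -0.132  0.138] [121 115 109]
314 171 [ 0.783 -0.13   0.14 ] [94 91 89]
314 167 [ 0.797 -0.114  0.142] [87 86 89]
308 175 [ 0.749 -0.137  0.143] [104 100  96]
319 170 [ 0.798 -0.138  0.143] [91 90 93]
305 175 [ 0.74  -0.132  0.144] [93 82 64]
313 170 [ 0.78  -0.127  0.144] [85 82 83]
309 174 [ 0.753 -0.137  0.145] [91 88 85]
323 170 [ 0.807 -0.149  0.145] [45 45 47]
310 172 [ 0.763 -0.131  0.146] [95 91 90]
314 166 [ 0.796 -0.114  0.146] [ 99  98 101]
323 167 [ 0.817 -0.137  0.147] [102  95  95]
310 173 [ 0.757 -0.138  0.148] [84 80 81]
314 168 [ 0.785 -0.126  0.15 ] [78 76 80]
318 167 [ 0
[... 2517 characters left out ...]
 [74 74 78]
265 122 [ 0.799 -0.132  0.162] [93 94 98]
265 119 [ 0.808 -0.132  0.169] [70 70 75]
264 119 [ 0.806 -0.129  0.175] [48 47 52]
261 119 [ 0.805 -0.118  0.181] [60 60 65]
265 118 [ 0.807 -0.132  0.185] [49 50 54]
260 118 [ 0.805 -0.114  0.194] [69 69 74]
265 117 [ 0.806 -0.131  0.201] [43 44 47]
264 115 [ 0.81  -0.128  0.211] [57 58 62]
266 114 [ 0.813 -0.134  0.213] [102 100  98]
260 115 [ 0.81  -0.114  0.214] [61 62 64]
260 117 [ 0.802 -0.114  0.215] [68 68 71]
260 114 [ 0.813 -0.114  0.215] [66 67 69]
264 116 [ 0.805 -0.127  0.216] [59 60 65]
262 117 [ 0.802 -0.12   0.217] [40 41 44]
263 116 [ 0.805 -0.124  0.218] [57 57 62]
261 116 [ 0.804 -0.117  0.219] [57 57 62]
(600, 520, 3)
```

View pics/g1.png

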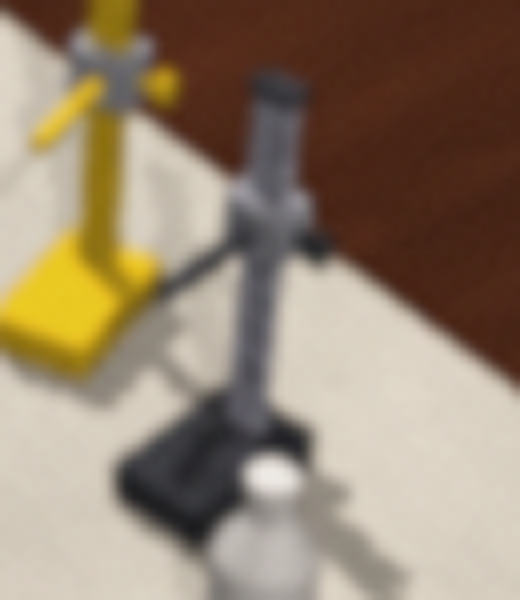

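step_arm(
  increments=[
    [-0.375,-0.445,0,0,0,0,-1],
    [-0.75,-0.89,0,0,0,0,-1],
  ],
)

```text
t: 0.4
tcp_pos: [0.2747, 0.5676, 0.2135]
eef_rot: [[-0.938, 0.347, -0.0], [0.347, 0.938, -0.001], [0.0, -0.001, -1.0]]
wrist_force: [0.1, 0.1, -0.2]
opening: 0.0913
```

step_arm(
  increments=[
    [-0.375,-0.445,0,0,0,0,-1],
    [-0.75,-0.89,0,0,0,0,-1],
  ],
)

```text
t: 0.65
tcp_pos: [0.3065, 0.4797, 0.2138]
eef_rot: [[-0.938, 0.347, -0.0], [0.347, 0.938, -0.0], [0.0, -0.0, -1.0]]
wrist_force: [0.3, -0.5, -0.1]
opening: 0.0913
```

step_arm(
  increments=[
    [-0.375,-0.445,0,0,0,0,-1],
    [-0.75,-0.89,0,0,0,0,-1],
  ],
)

```text
t: 0.9
tcp_pos: [0.338, 0.3921, 0.2138]
eef_rot: [[-0.938, 0.347, -0.0], [0.347, 0.938, -0.0], [0.0, -0.0, -1.0]]
wrist_force: [0.6, -0.5, 0.4]
opening: 0.091
```

step_arm(
  increments=[
    [-0.375,-0.445,0,0,0,0,-1],
    [-0.75,-0.89,0,0,0,0,-1],
  ],
)

```text
t: 1.15
tcp_pos: [0.3695, 0.3045, 0.2139]
eef_rot: [[-0.938, 0.347, 0.0], [0.347, 0.938, -0.0], [-0.0, -0.0, -1.0]]
wrist_force: [1.1, 0.1, 0.2]
opening: 0.0908
```

step_arm(
  increments=[
    [-0.375,-0.445,0,0,0,0,-1],
    [-0.75,-0.89,0,0,0,0,-1],
  ],
)

```text
t: 1.4
tcp_pos: [0.401, 0.2169, 0.214]
eef_rot: [[-0.938, 0.347, 0.0], [0.347, 0.938, 0.0], [-0.0, 0.0, -1.0]]
wrist_force: [0.5, -0.2, 0.5]
opening: 0.0912
```

step_arm(
  increments=[
    [-0.375,-0.445,0,0,0,0,-1],
    [-0.75,-0.89,0,0,0,0,-1],
  ],
)

```text
t: 1.65
tcp_pos: [0.4326, 0.1293, 0.214]
eef_rot: [[-0.938, 0.347, 0.0], [0.347, 0.938, 0.0], [-0.0, 0.0, -1.0]]
wrist_force: [0.2, 0.9, -0.3]
opening: 0.0911
```

step_arm(
  increments=[
    [-0.375,-0.445,0,0,0,0,-1],
    [-0.75,-0.89,0,0,0,0,-1],
  ],
)

```text
t: 1.9
tcp_pos: [0.4642, 0.0416, 0.214]
eef_rot: [[-0.938, 0.347, 0.0], [0.347, 0.938, 0.0], [-0.0, 0.0, -1.0]]
wrist_force: [0.5, -0.3, 0.4]
opening: 0.0912
```

step_arm(
  increments=[
    [-0.35,-0.44,0,0,0,0,-1],
    [-0.7,-0.88,0,0,0,0,-1],
  ],
)

```text
t: 2.15
tcp_pos: [0.4922, -0.0439, 0.2139]
eef_rot: [[-0.938, 0.348, 0.0], [0.348, 0.938, 0.0], [-0.0, 0.0, -1.0]]
wrist_force: [1.0, 0.7, 0.5]
opening: 0.0916
```

step_arm(
  increments=[
    [0,0,0,0,0,0.058,-1],
    [0,0,0,0,0,0.116,-1],
    [0,0,0,0,0,0.174,-1],
    [0,0,0,0,0,0.232,-1],
    [0,0,0,0,0,0.29,-1],
    [0,0,0,0,0,0.348,-1],
    [0,0,0,0,0,0.406,-1],
    [0,0,0,0,0,0.464,-1],
  ],
)

```text
t: 3.15
tcp_pos: [0.4918, -0.0423, 0.2138]
eef_rot: [[0.245, 0.969, -0.0], [0.969, -0.245, 0.0], [-0.0, -0.0, -1.0]]
wrist_force: [0.6, -0.1, 0.0]
opening: 0.0909
```

step_arm(
  increments=[
    [0,0,0,0,0,0.058,-1],
    [0,0,0,0,0,0.116,-1],
    [0,0,0,0,0,0.174,-1],
    [0,0,0,0,0,0.232,-1],
    [0,0,0,0,0,0.286,-1],
    [0,0,0,0,0,0.286,-1],
  ],
)

```text
t: 3.9
tcp_pos: [0.4918, -0.0423, 0.2138]
eef_rot: [[0.908, 0.418, -0.0], [0.418, -0.908, 0.0], [-0.0, -0.0, -1.0]]
wrist_force: [-0.2, -0.1, -0.2]
opening: 0.0916
```

```bash
cat > shot.py <<'E'
import sys
from workcell import ctrl
from h import *
n,tag=sys.argv[1:3]
o=ctrl.get_obs();c=ctrl.get_calibration(n);im,d=ctrl.get_image(n)
np.savez(f"{tag}.npz",im=im,d=d,K=c["camera_matrix"],E=c["extrinsics"])
cv2.imwrite(f"pics/{tag}.png",cv2.resize(im[...,::-1],(800,600),interpolation=cv2.INTER_CUBIC))
print(o["t"],o["tcp_pos"].round(4) if hasattr(o["tcp_pos"],'round') else o["tcp_pos"],"yaw_y",np.degrees(np.arctan2(np.array(o["eef_rot"])[1,1],np.array(o["eef_rot"])[0,1])),"q",np.round(o["q"],3))
E
python3 shot.py wrist w1
```

```text
3.9 [ 0.4918 -0.0423  0.2138] yaw_y -65.26860165687317 q [-0.133  0.048  2.145 -0.     0.949  1.006]
```

View pics/w1.png

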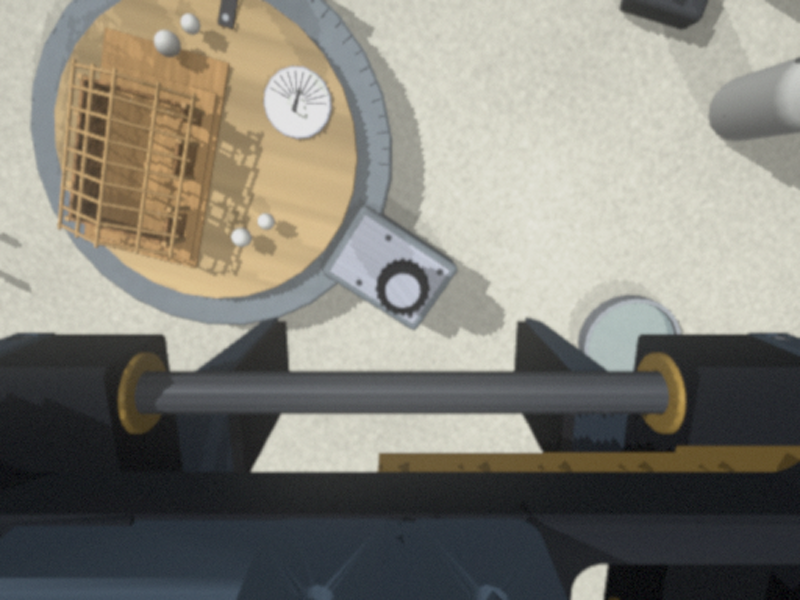

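```bash
cat > m2.py <<'E'
import sys
from h import *
im,d,K,E=load(sys.argv[1]);u0,v0,u1,v1=[int(float(x)/1.5625) for x in sys.argv[2:6]]
r=np.zeros(d.shape,bool);r[v0:v1,u0:u1]=1
kb=(r&(im.max(2)<75)).astype(np.uint8);cc=max(cv2.findContours(kb,cv2.RETR_EXTERNAL,cv2.CHAIN_APPROX_NONE)[0],key=cv2.contourArea)
(u,v),rr=cv2.minEnclosingCircle(cc);print(u,v,rr,cv2.fitEllipse(cc));p=ray(K,E,u,v,.079);print("knob",p,rr/287*(E[2,3]-.079)/.97)
u,v=cv2.fitEllipse(cc)[0];print(ray(K,E,u,v,.079))
P=cloud(d,K,E);k=r&(abs(P[...,2]-.079)<.006);print("depth",P[k].mean(0),k.sum(),(P[k].min(0)+P[k].max(0))/2,np.ptp(P[k],axis=0))
E
python3 m2.py w1.npz 360 245 445 325
```

```text
257.7127685546875 183.73403930664062 16.82156753540039 ((257.4459533691406, 183.42225646972656), (30.759063720703125, 32.28397750854492), 175.5784454345703)
knob [ 0.49403884 -0.04321295  0.079     ] 0.018455063494070324
[ 0.49423248 -0.04280425  0.079     ]
depth [ 0.49272134 -0.04315962  0.07876939] 869 [ 0.49183084 -0.04355619  0.07753772] [0.03782226 0.03762547 0.00792197]
```

step_arm(
  increments=[
    [0.01,0.015,0.5,0,0,0,-0.4],
    [0.01,0.015,1.0,0,0,0,-0.4],
  ],
)

```text
t: 4.2
tcp_pos: [0.4936, -0.0431, 0.1334]
eef_rot: [[0.907, 0.421, 0.002], [0.421, -0.907, -0.0], [0.001, 0.001, -1.0]]
wrist_force: [0.0, -0.7, 0.2]
opening: 0.0737
```

step_arm(
  increments=[
    [0,0,0.5,0,0,0,-0.4],
    [0,0,0.8,0,0,0,-0.4],
    [0,0,1.0,0,0,0,-0.4],
  ],
)

```text
t: 4.58
tcp_pos: [0.4928, -0.043, 0.0528]
eef_rot: [[0.907, 0.42, -0.001], [0.42, -0.907, 0.0], [-0.001, -0.001, -1.0]]
wrist_force: [0.8, 0.5, 0.4]
opening: 0.0636
```

step_arm(
  increments=[
    [0,0,0.06,0,0,0,-0.4],
    [0,0,0.06,0,0,0,-0.4],
  ],
)

```text
t: 4.82
tcp_pos: [0.4935, -0.0431, 0.0495]
eef_rot: [[0.908, 0.418, 0.0], [0.418, -0.908, -0.0], [0.0, 0.0, -1.0]]
wrist_force: [-0.1, 0.1, 0.3]
opening: 0.0635
```

```bash
python3 shot.py wrist w2
```

```text
4.825 [ 0.4935 -0.0431  0.0495] yaw_y -65.2809288638865 q [-0.134  0.34   2.194 -0.     0.608  1.005]
```

View pics/w2.png

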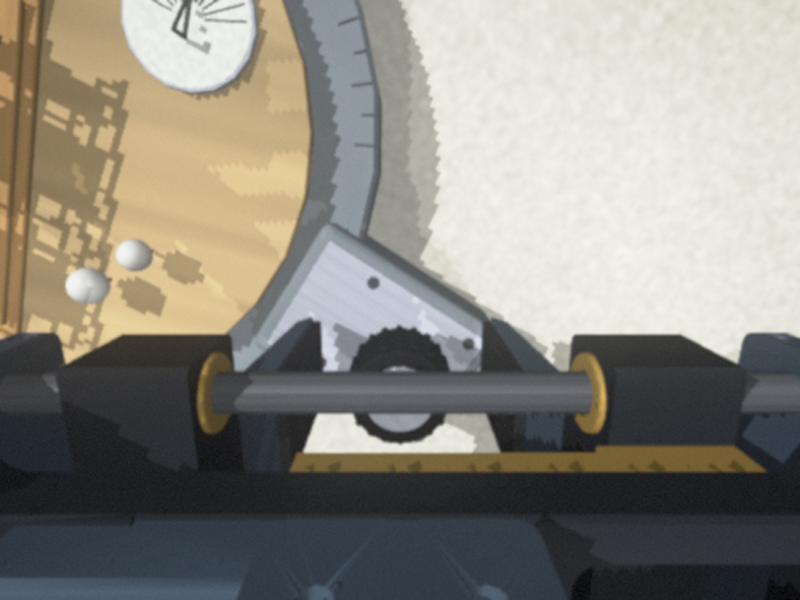

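step_arm(
  increments=[
    [0,0,0,0,0,0,1],
    [0,0,0,0,0,0,1],
    [0,0,0,0,0,0,1],
    [0,0,0,0,0,0,1],
  ],
  grip_force=15,
)

```text
t: 5.38
tcp_pos: [0.4931, -0.0427, 0.0494]
eef_rot: [[0.909, 0.417, -0.0], [0.417, -0.909, 0.001], [-0.0, -0.001, -1.0]]
wrist_force: [-0.5, 5.9, 6.1]
opening: 0.0356
```

step_arm(
  increments=[
    [0,0,0,0,0,-0.02,1],
    [0,0,0,0,0,-0.06,1],
    [0,0,0,0,0,-0.1,1],
    [0,0,0,0,0,-0.15,1],
    [0,0,0,0,0,-0.2,1],
    [0,0,0,0,0,-0.25,1],
    [0,0,0,0,0,-0.3,1],
    [0,0,0,0,0,-0.3,1],
  ],
)

```text
t: 6.38
tcp_pos: [0.491, -0.0421, 0.049]
eef_rot: [[0.194, 0.981, -0.005], [0.981, -0.194, 0.002], [0.001, -0.005, -1.0]]
wrist_force: [-12.3, 11.8, 15.9]
opening: 0.0356
```

```bash
python3 shot.py top t2; python3 - <<'E'
from h import *
im,*_=load("t2.npz");crop(im,155,150,265,245,7,"t2c")
E
```

```text
6.375 [ 0.491  -0.0421  0.049 ] yaw_y -11.209113349342722 q [-1.330e-01  3.390e-01  2.196e+00  2.000e-03  6.110e-01  6.100e-02]
(665, 770, 3)
```

View pics/t2c.png

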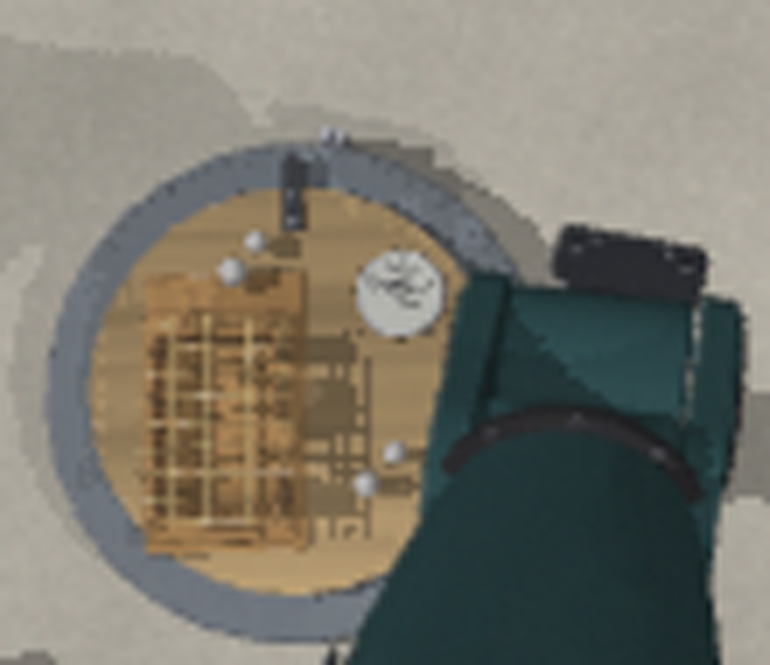

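```bash
python3 - <<'E'
from h import *
im,d,K,E=load("t2.npz");c=np.array([.518,.126])
for n,(x,y) in dict(index=(332,134),tip=(292,157),base=(293,225),dial=(400,293)).items():
    p=ray(K,E,155+x/7-.4,150+y/7-.4,.041)[:2];print(n,p,np.hypot(*(p-c)),np.degrees(np.arctan2(*(p-c)[::-1])))
E
```

```text
index [0.65602309 0.10534754] 0.13955965268086776 -8.510059219973517
tip [0.64380678 0.12701502] 0.12581087516430964 0.462255974517273
base [0.60670376 0.12650417] 0.08870519630062812 0.325650472742772
dial [0.5688409  0.06900337] 0.07637677939083032 -48.267089032205796
```

step_arm(
  increments=[
    [0.008,-0.027,0,0,0,-0.02,1],
    [0.008,-0.027,0,0,0,-0.06,1],
    [0.008,-0.027,0,0,0,-0.1,1],
    [0.008,-0.027,0,0,0,-0.15,1],
    [0.008,-0.027,0,0,0,-0.2,1],
    [0.008,-0.027,0,0,0,-0.25,1],
    [0.008,-0.027,0,0,0,-0.28,1],
    [0.008,-0.027,0,0,0,-0.28,1],
  ],
)

```text
t: 7.42
tcp_pos: [0.4894, -0.0421, 0.049]
eef_rot: [[-0.632, 0.775, -0.004], [0.775, 0.632, -0.0], [0.002, -0.003, -1.0]]
wrist_force: [-10.5, -4.5, 13.4]
opening: 0.0354
```

```bash
python3 shot.py top t3;python3 shot.py wrist w3; python3 - <<'E'
from h import *
im,*_=load("t3.npz");crop(im,185,155,245,205,13,"t3c")
E
```

```text
7.425 [ 0.4894 -0.0421  0.049 ] yaw_y 39.18434701912771 q [-1.330e-01  3.370e-01  2.199e+00 -1.000e-03  6.090e-01 -8.160e-01]
7.475 [ 0.4894 -0.0422  0.049 ] yaw_y 39.11400188678259 q [-1.330e-01  3.370e-01  2.199e+00 -1.000e-03  6.090e-01 -8.150e-01]
(650, 780, 3)
```

View pics/t3c.png

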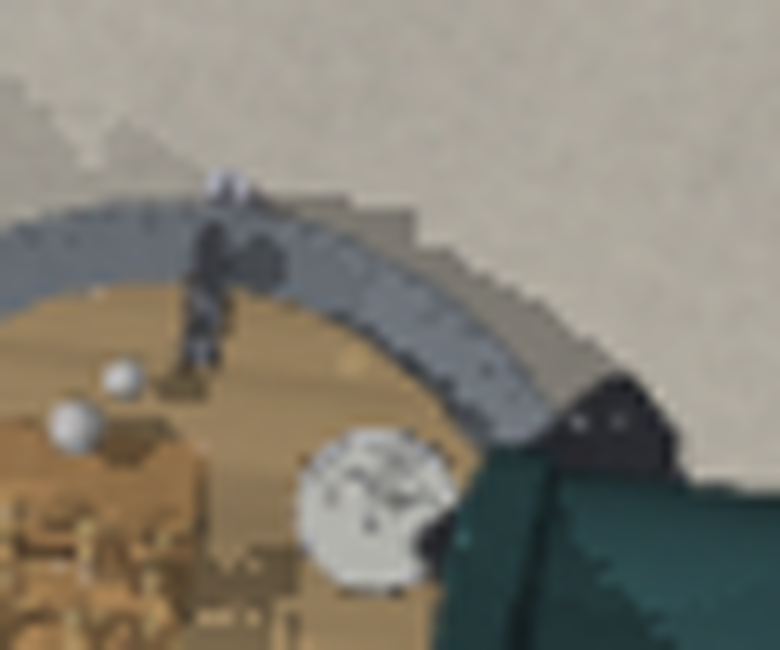

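View pics/w3.png

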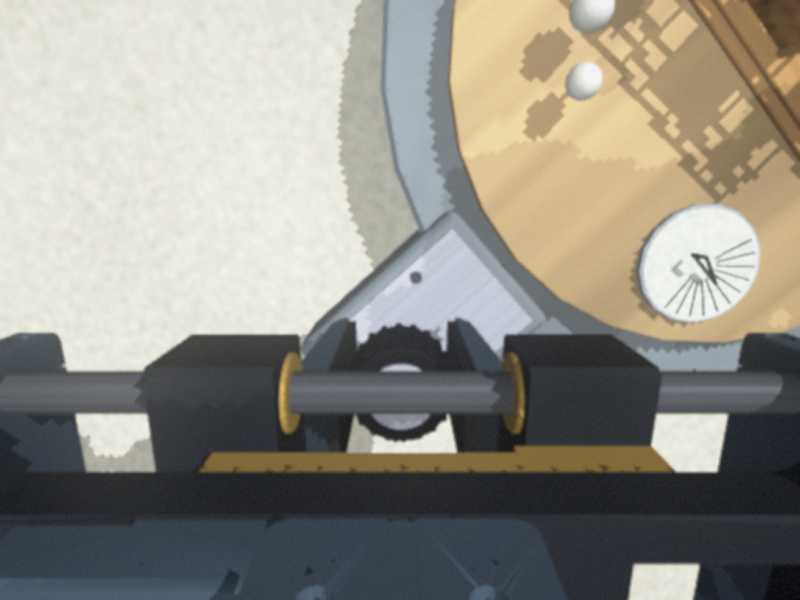

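```bash
python3 - <<'E'
from h import *
im,d,K,E=load("t3.npz");c=np.array([.518,.126])
for n,(x,y) in dict(index=(229,186),tip=(212,226),base=(203,352),dial=(377,509)).items():
    p=ray(K,E,185+x/13-.46,155+y/13-.46,.041)[:2];print(n,p,np.hypot(*(p-c)),np.degrees(np.arctan2(*(p-c)[::-1])))
E
```

```text
index [0.65561246 0.10486796] 0.13922554124000516 -8.730256289732326
tip [0.64390521 0.10984872] 0.12693693646058377 -7.31005190139681
base [0.60694179 0.11254084] 0.08995438136778026 -8.605022084228882
dial [0.56026763 0.06229135] 0.0764548558515276 -56.437637358409724
```

step_arm(
  increments=[
    [0,0,0,0,0,-0.025,1],
    [0,0,0,0,0,-0.045,1],
    [0,0,0,0,0,-0.045,1],
    [0,0,0,0,0,-0.045,-0.4],
    [0,0,0,0,0,-0.045,-0.4],
    [0,0,0,0,0,-0.045,-0.4],
  ],
)

```text
t: 8.28
tcp_pos: [0.4914, -0.042, 0.0492]
eef_rot: [[-0.733, 0.68, 0.0], [0.68, 0.733, -0.0], [-0.0, 0.0, -1.0]]
wrist_force: [0.1, -0.5, 1.1]
opening: 0.0624
```

step_arm(
  increments=[
    [0,0,-0.1,0,0,0,-0.4],
    [0,0,-0.5,0,0,0,-0.4],
    [0,0,-1,0,0,0,-0.4],
  ],
)

```text
t: 8.65
tcp_pos: [0.4907, -0.0419, 0.13]
eef_rot: [[-0.733, 0.68, -0.001], [0.68, 0.733, 0.0], [0.001, -0.001, -1.0]]
wrist_force: [0.6, -0.0, 0.4]
opening: 0.0641
```

step_arm(
  increments=[
    [0,0.5,-0.5,0,0,0,-0.4],
    [0,1,-1,0,0,0,-0.4],
    [0,1,-1,0,0,0,-0.4],
  ],
)

```text
t: 9.02
tcp_pos: [0.5486, 0.0181, 0.213]
eef_rot: [[-0.735, 0.678, 0.006], [0.678, 0.735, 0.0], [-0.005, 0.004, -1.0]]
wrist_force: [-0.0, 0.8, 0.4]
opening: 0.0639
```

```bash
python3 shot.py top t4;python3 shot.py wrist w4; python3 - <<'E'
from h import *
im,*_=load("t4.npz");crop(im,185,155,245,205,13,"t4c")
E
```

```text
9.025 [0.5486 0.0181 0.213 ] yaw_y 47.274519728780845 q [-0.01   0.14   2.045  0.     0.951 -0.835]
9.075 [0.5466 0.0173 0.2107] yaw_y 47.25752422127863 q [-0.011  0.141  2.048 -0.     0.949 -0.836]
(650, 780, 3)
```

View pics/t4c.png

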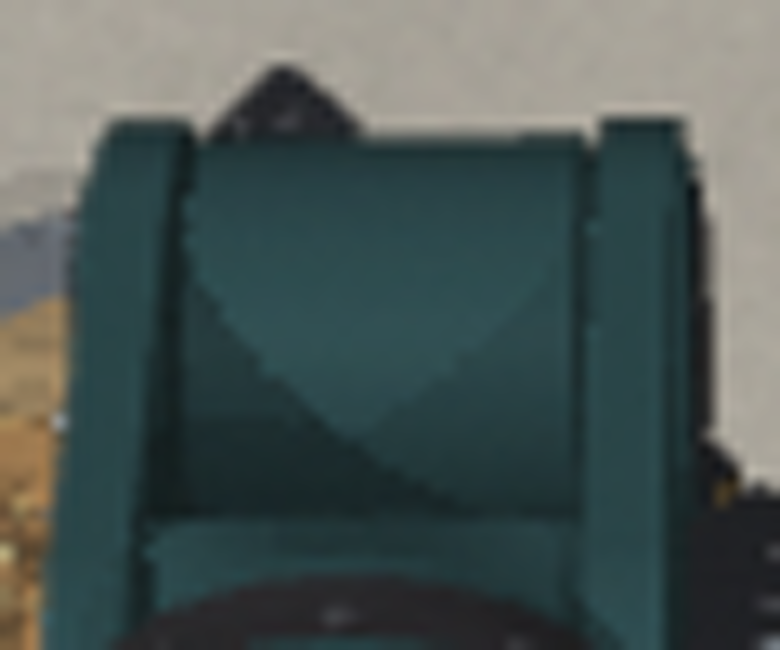

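View pics/w4.png

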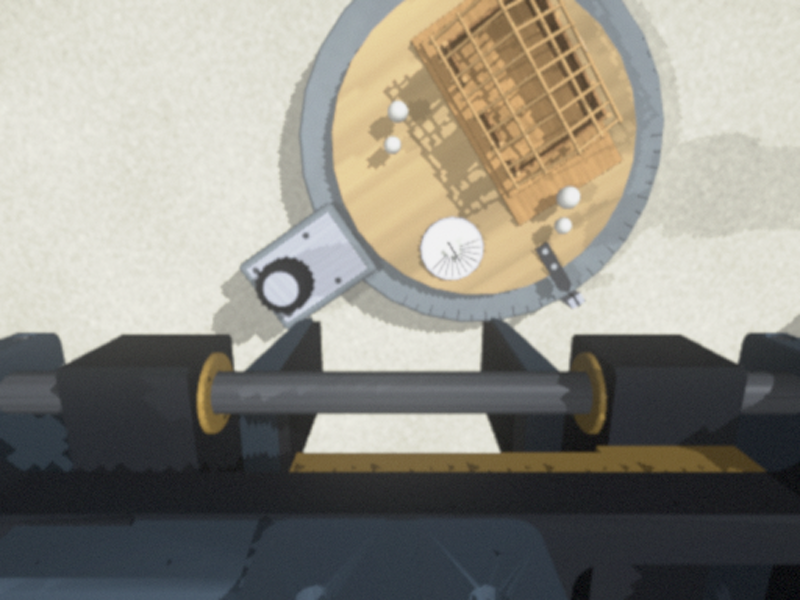

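```bash
python3 shot.py wrist w5; python3 - <<'E'
from h import *
im,d,K,E=load("w5.npz");crop(im,330,140,390,205,9,"w5c")
# disc circle + dial
hsv=cv2.cvtColor(im,cv2.COLOR_RGB2HSV)
q=((hsv[...,1]<40)&(hsv[...,2]>170)).astype(np.uint8);q[:,:260]=0;q[:,320:]=0;q[:130]=0;q[185:]=0
cc=max(cv2.findContours(q,cv2.RETR_EXTERNAL,cv2.CHAIN_APPROX_NONE)[0],key=cv2.contourArea)
e=cv2.fitEllipse(cc);print(e,ray(K,E,*e[0],.043))
E
```

```text
9.125 [0.5453 0.0168 0.2093] yaw_y 47.21554831623386 q [-0.012  0.142  2.05  -0.     0.949 -0.836]
(585, 540, 3)
((290.3422546386719, 159.47702026367188), (39.39096450805664, 40.53443908691406), 47.71577835083008) [0.55737093 0.06116383 0.043     ]
```

View pics/w5c.png

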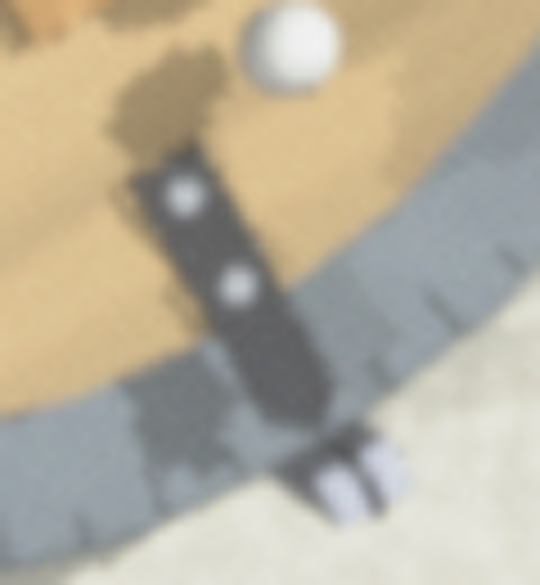

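```bash
python3 - <<'E'
from h import *
im,d,K,E=load("w5.npz")
f=lambda x,y,z=.041:ray(K,E,330+(x+.5)/9-.5,140+(y+.5)/9-.5,z)[:2]
s1,s2,t,i=f(185,198,.043),f(238,287,.043),f(310,424),f(367,480)
dial=ray(K,E,290.34,159.48,.043)[:2]
print(s1,s2,t,i,dial)
# axis from disc contour on z=.04
from scipy.optimize import least_squares
hsv=cv2.cvtColor(im,cv2.COLOR_RGB2HSV)
m=((hsv[...,1]>60)&(hsv[...,0]>8)&(hsv[...,0]<28)).astype(np.uint8);m[200:]=0
m=cv2.morphologyEx(m,cv2.MORPH_CLOSE,np.ones((9,9)))
c=max(cv2.findContours(m,cv2.RETR_EXTERNAL,cv2.CHAIN_APPROX_NONE)[0],key=cv2.contourArea)[:,0]
c=c[(c[:,1]>2)&(c[:,0]>205)]
p=np.array([ray(K,E,u,v,.04)[:2] for u,v in c])
g=lambda x:np.hypot(p[:,0]-x[0],p[:,1]-x[1])-x[2]
r=least_squares(g,[.518,.126,.11],loss='soft_l1',f_scale=.001);o=r.x[:2];print("axis",r.x,np.abs(g(r.x)).mean(),len(p))
for A in (o,np.array([.518,.126])):
    n=(i-A)/np.linalg.norm(i-A);q=np.array([-n[1],n[0]])
    print("r",np.linalg.norm(t-A),np.linalg.norm(i-A),"yaw",np.degrees(np.arctan2(n[1],n[0])),"tip side",(t-A)@q,"dial in tt",(dial-A)@n,(dial-A)@q,"s1,s2 side",(s1-A)@q,(s2-A)@q)
E
```

```text
[0.60702166 0.1111622 ] [0.62104247 0.10895332] [0.64307564 0.10479154] [0.65447404 0.10567653] [0.55737177 0.06115958]
axis [0.51786681 0.1261465  0.10836439] 0.00040697819769557834 456
r 0.12701686707831283 0.13813238413048864 yaw -8.52210168945592 tip side -0.0025643574390319538 dial in tt 0.04869924551922388 -0.058415107862773055 s1,s2 side -0.0016069179215728706 -0.0017136456008890297
r 0.1268610017006628 0.1379790120434631 yaw -8.47013671408074 tip side -0.0025542515773159568 dial in tt 0.04849293006092764 -0.058333971576569756 s1,s2 side -0.0015636177493988015 -0.0016832181730607426
```

step_arm(
  increments=[
    [0,-0.5,0.5,0,0,0,-0.4],
    [0,-1,1,0,0,0,-0.4],
    [0,-1,1,0,0,0,-0.4],
  ],
)

```text
t: 9.55
tcp_pos: [0.4863, -0.0433, 0.1255]
eef_rot: [[-0.732, 0.682, -0.008], [0.682, 0.732, 0.001], [0.006, -0.005, -1.0]]
wrist_force: [0.3, -0.6, 0.4]
opening: 0.064
```

step_arm(
  increments=[
    [0,0,0.5,0,0,0,-0.4],
    [0,0,0.9,0,0,0,-0.4],
    [0,0,1,0,0,0,-0.4],
    [0,0,1,0,0,0,-0.4],
  ],
)

```text
t: 10.05
tcp_pos: [0.4913, -0.042, 0.0494]
eef_rot: [[-0.733, 0.68, -0.0], [0.68, 0.733, 0.0], [0.0, -0.0, -1.0]]
wrist_force: [0.9, -0.3, 0.7]
opening: 0.0639
```

step_arm(
  increments=[
    [0,0,0,0,0,0,1],
    [0,0,0,0,0,0,1],
    [0,0,0,0,0,0,1],
    [0,0,0,0,0,0,1],
    [0,0,0,0,0,0.015,1],
    [0,0,0,0,0,0.035,1],
    [0,0,0,0,0,0.035,1],
    [0,0,0,0,0,0.035,1],
  ],
  grip_force=12,
)

```text
t: 11.05
tcp_pos: [0.49, -0.0427, 0.0495]
eef_rot: [[-0.655, 0.756, -0.002], [0.756, 0.655, -0.001], [0.001, -0.002, -1.0]]
wrist_force: [-10.8, -13.3, 13.6]
opening: 0.0354
```

step_arm(
  increments=[
    [0,0,0,0,0,0,-0.4],
    [0,0,0,0,0,0,-0.4],
    [0,0,0,0,0,0,-0.4],
    [0,0,-0.5,0,0,0,-0.4],
    [0,0,-1,0,0,0,-0.4],
    [0,0,-1,0,0,0,-0.4],
  ],
)

```text
t: 11.8
tcp_pos: [0.493, -0.0422, 0.1317]
eef_rot: [[-0.654, 0.756, 0.005], [0.756, 0.654, -0.001], [-0.004, 0.003, -1.0]]
wrist_force: [-0.0, -0.8, -0.4]
opening: 0.0637
```

step_arm(
  increments=[
    [0,0.5,-0.5,0,0,0,-0.4],
    [0,1,-1,0,0,0,-0.4],
    [0,1,-1,0,0,0,-0.4],
    [0,1,-1,0,0,0,-0.4],
    [0,1,-1,0,0,0,-0.4],
  ],
)

```text
t: 12.42
tcp_pos: [0.5503, 0.0099, 0.2075]
eef_rot: [[-0.654, 0.756, -0.003], [0.756, 0.654, 0.0], [0.002, -0.002, -1.0]]
wrist_force: [0.8, -0.2, 0.1]
opening: 0.0637
```

```bash
python3 shot.py wrist w6; python3 - <<'E'
from h import *
im,d,K,E=load("w6.npz");crop(im,330,140,390,205,9,"w6c")
E
```

```text
12.425 [0.5503 0.0099 0.2075] yaw_y 40.846197606145886 q [-0.024  0.154  2.04  -0.     0.95  -0.737]
(585, 540, 3)
```

View pics/w6c.png

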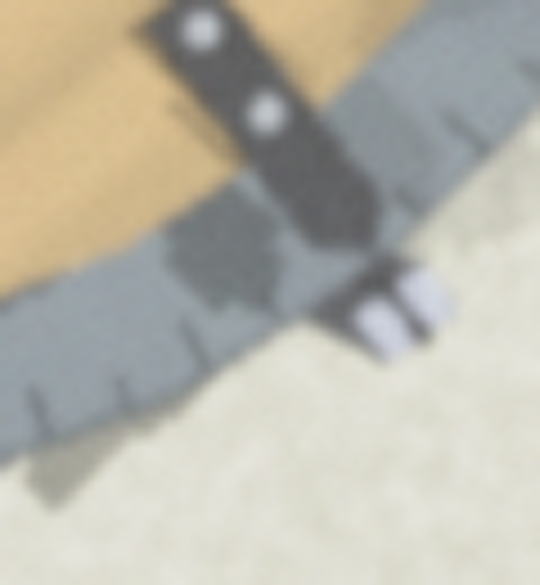

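View pics/w6.png

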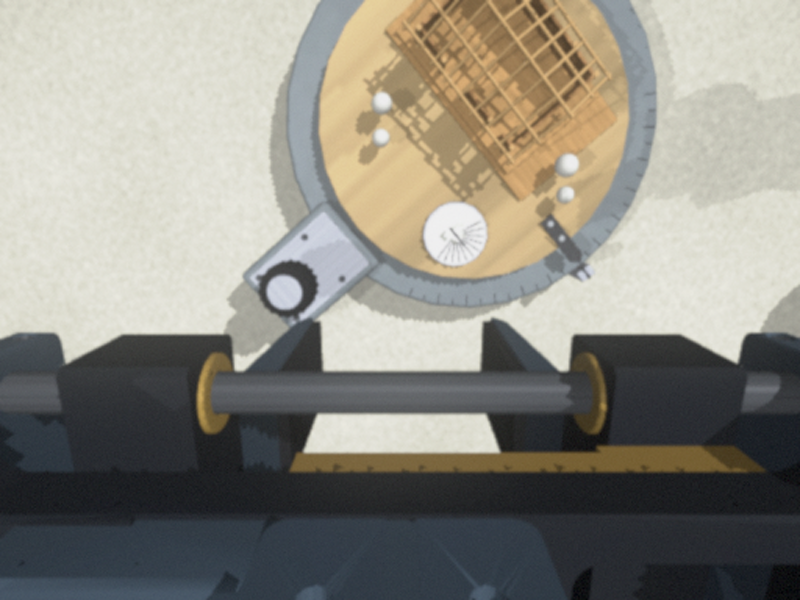

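```bash
cat > m3.py <<'E'
import sys
from h import *
from scipy.optimize import least_squares
def run(fn,u0,v0,S1,S2,T,I,dialbox):
    im,d,K,E=load(fn)
    f=lambda q,z=.041:ray(K,E,u0+(q[0]+.5)/9-.5,v0+(q[1]+.5)/9-.5,z)[:2]
    s1,s2,t,i=f(S1,.043),f(S2,.043),f(T),f(I)
    hsv=cv2.cvtColor(im,cv2.COLOR_RGB2HSV)
    q=((hsv[...,1]<40)&(hsv[...,2]>170)).astype(np.uint8);M=np.zeros_like(q);a,b,c,e=dialbox;M[b:e,a:c]=1;q*=M
    cc=max(cv2.findContours(q,cv2.RETR_EXTERNAL,cv2.CHAIN_APPROX_NONE)[0],key=cv2.contourArea)
    el=cv2.fitEllipse(cc);dial=ray(K,E,*el[0],.043)[:2];print("dial",el,dial)
    m=((hsv[...,1]>60)&(hsv[...,0]>8)&(hsv[...,0]<28)).astype(np.uint8);m[200:]=0
    m=cv2.morphologyEx(m,cv2.MORPH_CLOSE,np.ones((9,9)))
    c=max(cv2.findContours(m,cv2.RETR_EXTERNAL,cv2.CHAIN_APPROX_NONE)[0],key=cv2.contourArea)[:,0]
    c=c[(c[:,1]>2)&(c[:,0]>203)]
    p=np.array([ray(K,E,u,v,.04)[:2] for u,v in c])
    g=lambda x:np.hypot(p[:,0]-x[0],p[:,1]-x[1])-x[2]
    r=least_squares(g,[.518,.126,.11],loss='soft_l1',f_scale=.001);A=r.x[:2];print("axis",r.x)
    n=(i-A)/np.linalg.norm(i-A);q=np.array([-n[1],n[0]])
    print("r",np.linalg.norm(t-A),np.linalg.norm(i-A),"yaw",np.degrees(np.arctan2(n[1],n[0])),"tip side",(t-A)@q,"dial in tt",(dial-A)@n,(dial-A)@q,"dial ang err deg",np.degrees(np.arctan2((dial-A)@q,(dial-A)@n))+49.24,"screws scaled",(s1-A)@q/((s1-A)@n)*.1285,(s2-A)@q/((s2-A)@n)*.1285)
if __name__=="__main__":
    run("w6.npz",330,140,(202,30),(267,112),(365,246),(408,316),(260,120,320,180))
    run("w5.npz",330,140,(185,198),(238,287),(310,424),(367,480),(260,130,320,185))
E
python3 m3.py
```

```text
dial ((290.9534912109375, 149.2378387451172), (39.95364761352539, 41.46335983276367), 33.281944274902344) [0.55899116 0.06216003]
axis [0.51790395 0.12613785 0.1083735 ]
r 0.12747104888732053 0.1388183463670425 yaw -8.650092488461326 tip side 0.0010816333844870364 dial in tt 0.0502421004940372 -0.05707058312912104 dial ang err deg 0.5990839848310827 screws scaled 0.0013751925555396925 0.0014373969076618568
dial ((290.3422546386719, 159.47702026367188), (39.39096450805664, 40.53443908691406), 47.71577835083008) [0.55737093 0.06116383]
axis [0.51786681 0.1261465  0.10836439]
r 0.12701686707831283 0.13813238413048864 yaw -8.52210168945592 tip side -0.0025643574390319538 dial in tt 0.0486977819312486 -0.05841102321836889 dial ang err deg -0.9417364986413475 screws scaled -0.0022843971357060042 -0.0021055107315358012
```

step_arm(
  increments=[
    [0,0,0,0,0,0.058,-1],
    [0,0,0,0,0,0.116,-1],
    [0,0,0,0,0,0.174,-1],
    [0,0,0,0,0,0.232,-1],
    [0,0,0,0,0,0.29,-1],
    [0,0,0,0,0,0.348,-1],
    [0,0,0,0,0,0.406,-1],
    [0,0,0,0,0,0.464,-1],
  ],
)

```text
t: 13.48
tcp_pos: [0.551, 0.0099, 0.2083]
eef_rot: [[0.682, 0.731, -0.001], [0.731, -0.682, -0.0], [-0.001, -0.001, -1.0]]
wrist_force: [-0.5, 0.3, 0.4]
opening: 0.0913
```

step_arm(
  increments=[
    [-0.3,0.3,0,0,0,0.05,-1],
    [-0.6,0.6,0,0,0,0.1,-1],
  ],
)

```text
t: 13.72
tcp_pos: [0.5538, -0.0585, 0.2084]
eef_rot: [[0.874, 0.486, -0.001], [0.486, -0.874, 0.0], [-0.001, -0.001, -1.0]]
wrist_force: [0.1, -0.3, -0.6]
opening: 0.0913
```

step_arm(
  increments=[
    [-0.5,0.45,0,0,0,0,-1],
    [-1,0.9,0,0,0,0,-1],
  ],
)

```text
t: 13.98
tcp_pos: [0.5188, -0.161, 0.2084]
eef_rot: [[0.872, 0.49, -0.001], [0.49, -0.872, 0.0], [-0.001, -0.001, -1.0]]
wrist_force: [1.9, 0.2, 0.9]
opening: 0.0911
```

step_arm(
  increments=[
    [-0.5,0.45,0,0,0,0,-1],
    [-1,0.9,0,0,0,0,-1],
    [-1,0.9,0,0,0,0,-1],
  ],
)

```text
t: 14.35
tcp_pos: [0.4839, -0.2641, 0.2084]
eef_rot: [[0.874, 0.487, -0.001], [0.487, -0.874, 0.0], [-0.001, -0.001, -1.0]]
wrist_force: [-0.1, 0.5, -0.7]
opening: 0.0913
```

```bash
python3 shot.py wrist w7;python3 shot.py top t7
```

```text
14.35 [ 0.4839 -0.2641  0.2084] yaw_y -60.8875788406384 q [-0.542  0.153  2.039 -0.     0.95   0.521]
14.4 [ 0.4844 -0.2626  0.2084] yaw_y -60.833298181497696 q [-0.539  0.153  2.039  0.     0.95   0.523]
```

View pics/w7.png

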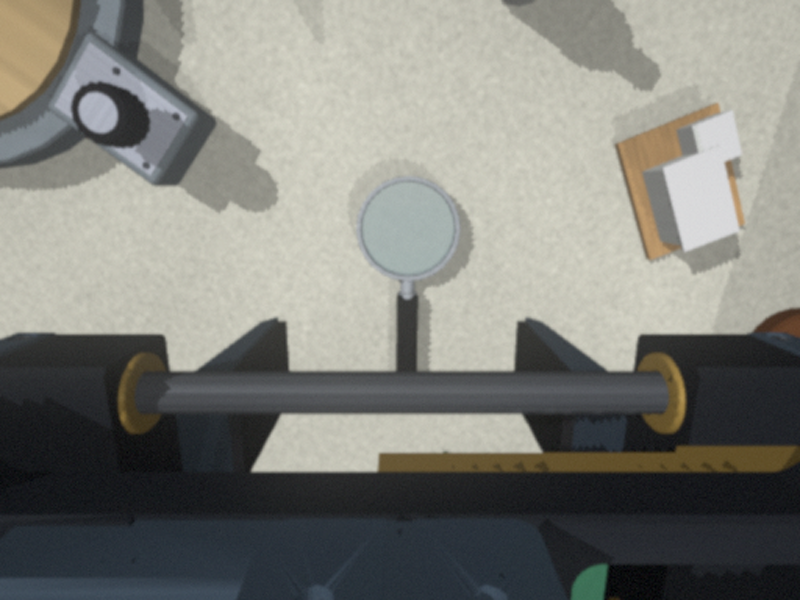

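View pics/t7.png

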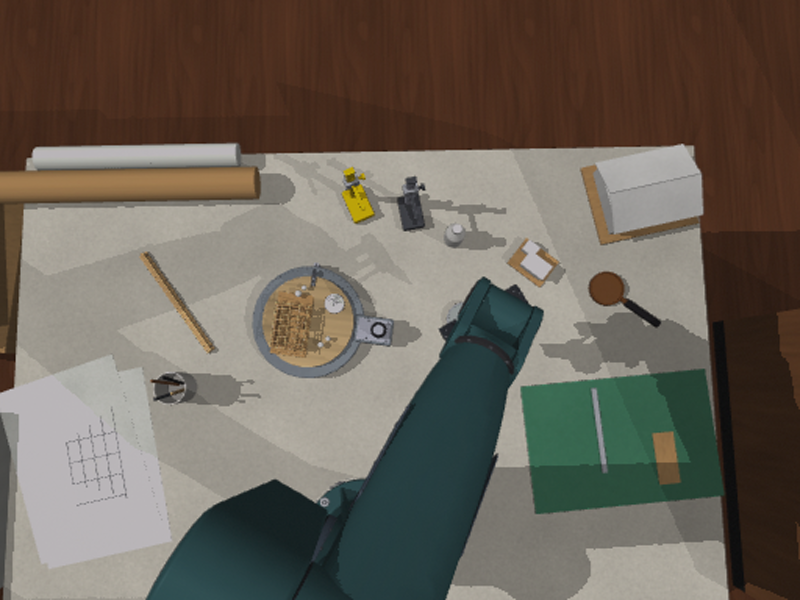

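```bash
python3 - <<'E'
from h import *
im,d,K,E=load("w7.npz")
r=np.zeros(d.shape,bool);r[100:195,215:310]=1
i=im.astype(int);g=(r&(i[...,2]>i[...,0]+3)&(i[...,1]>i[...,0]))
g=cv2.morphologyEx(g.astype(np.uint8),cv2.MORPH_CLOSE,np.ones((5,5)))
g=cv2.morphologyEx(g,cv2.MORPH_OPEN,np.ones((15,15)))
cc=max(cv2.findContours(g,cv2.RETR_EXTERNAL,cv2.CHAIN_APPROX_NONE)[0],key=cv2.contourArea)
e=cv2.fitEllipse(cc);c=ray(K,E,*e[0],.014);print(e,c,"diam",np.mean(e[1])/287*(E[2,3]-.014))
hb=np.zeros(d.shape,bool);hb[190:236,245:280]=1;hb&=im.max(2)<55
for v in (192,200,210,220,230):
    u=np.nonzero(hb[v])[0]
    if len(u):print(v,u.min(),u.max(),ray(K,E,u.mean(),v,.016),np.degrees(np.arctan2(*(c-ray(K,E,u.mean(),v,.016))[[1,0]])))
im,*_=load("t7.npz");crop(im,185,155,245,205,13,"t7c")
E
```

```text
((260.81103515625, 145.9075927734375), (64.273193359375, 65.07467651367188), 178.23890686035156) [ 0.51918149 -0.2511088   0.014     ] diam 0.08225130600047559
210 264 264 [ 0.44811032 -0.29578223  0.016     ] 32.15237223080616
230 256 265 [ 0.42194352 -0.30669101  0.016     ] 29.75272437334928
(650, 780, 3)
```

View pics/t7c.png

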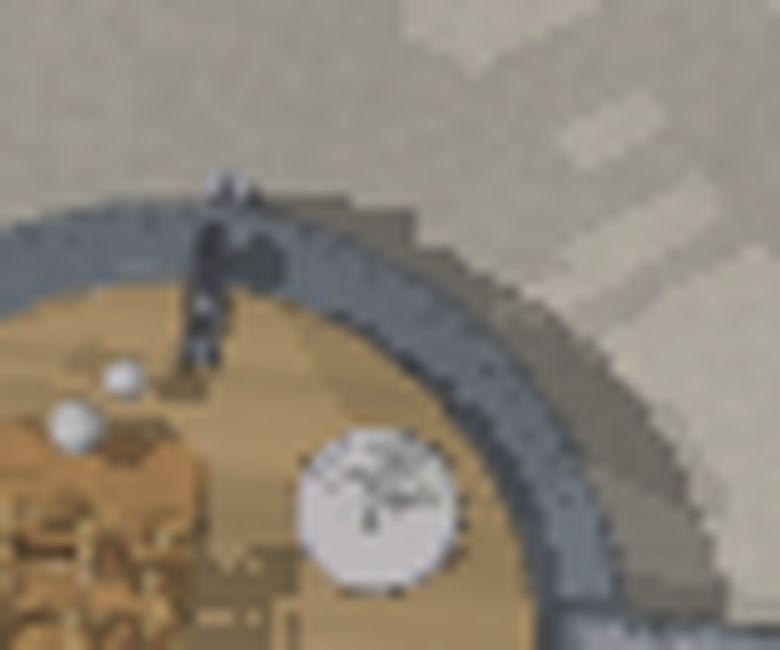

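```bash
python3 - <<'E'
from h import *
im,d,K,E=load("w7.npz")
g=cv2.cvtColor(im,cv2.COLOR_RGB2GRAY)
c=ray(K,E,260.81,145.9,.014)
for v in (195,202,209,216,223,230):
    u=np.arange(245,280)[g[v,245:280]<90]
    if len(u):
        p=ray(K,E,u.mean(),v,.016);print(v,u.min(),u.max(),p,np.linalg.norm((p-c)[:2]),np.degrees(np.arctan2(*(c-p)[[1,0]])))
from workcell import ctrl
o=ctrl.get_obs();R=np.array(o["eef_rot"]);print(o["tcp_pos"]);
for psi in (29,30):
    a=np.radians(psi);t=c[:2]-.080*np.array([np.cos(a),np.sin(a)]);print(psi,t,(R.T@np.append(t-np.array(o["tcp_pos"])[:2],0))/.08)
E
```

```text
195 255 266 [ 0.46373234 -0.2817196   0.016     ] 0.06334690148478686 28.90220576831421
202 255 266 [ 0.45544959 -0.28636335  0.016     ] 0.07284242430640533 28.951103193250436
209 255 266 [ 0.44706577 -0.29106376  0.016     ] 0.08245386391235872 28.98912808763716
216 255 266 [ 0.43857901 -0.29582189  0.016     ] 0.09218334261757613 29.019543924515734
223 254 266 [ 0.42966217 -0.30005471  0.016     ] 0.10203599304662384 28.669026694143447
230 254 266 [ 0.42096173 -0.30492788  0.016     ] 0.11200775115452302 28.72105631925305
[ 0.48483763 -0.26165156  0.20851271]
29 [ 0.44921955 -0.28988779] [-5.60921957e-01  9.03799600e-02  1.51288839e-04]
30 [ 0.44990709 -0.29110302] [-5.60846529e-01  1.07832859e-01  1.33865000e-04]
```

step_arm(
  increments=[
    [-0.3,0.05,0.4,0,0,0,-1],
    [-0.56,0.09,0.9,0,0,0,-1],
  ],
)

```text
t: 14.7
tcp_pos: [0.4503, -0.2892, 0.1367]
eef_rot: [[0.871, 0.492, 0.001], [0.492, -0.871, -0.001], [0.001, 0.001, -1.0]]
wrist_force: [0.3, -0.9, -0.4]
opening: 0.0908
```

step_arm(
  increments=[
    [0,0,0.5,0,0,0,-1],
    [0,0,1,0,0,0,-1],
    [0,0,1,0,0,0,-1],
    [0,0,1,0,0,0,-1],
  ],
)

```text
t: 15.2
tcp_pos: [0.4508, -0.2894, 0.0582]
eef_rot: [[0.871, 0.491, 0.001], [0.491, -0.871, -0.0], [0.0, 0.001, -1.0]]
wrist_force: [0.1, 0.5, 0.3]
opening: 0.0911
```

```bash
python3 shot.py wrist w8
```

```text
15.2 [ 0.4508 -0.2894  0.0582] yaw_y -60.600097470396285 q [-0.614  0.372  2.115  0.     0.654  0.443]
```

View pics/w8.png

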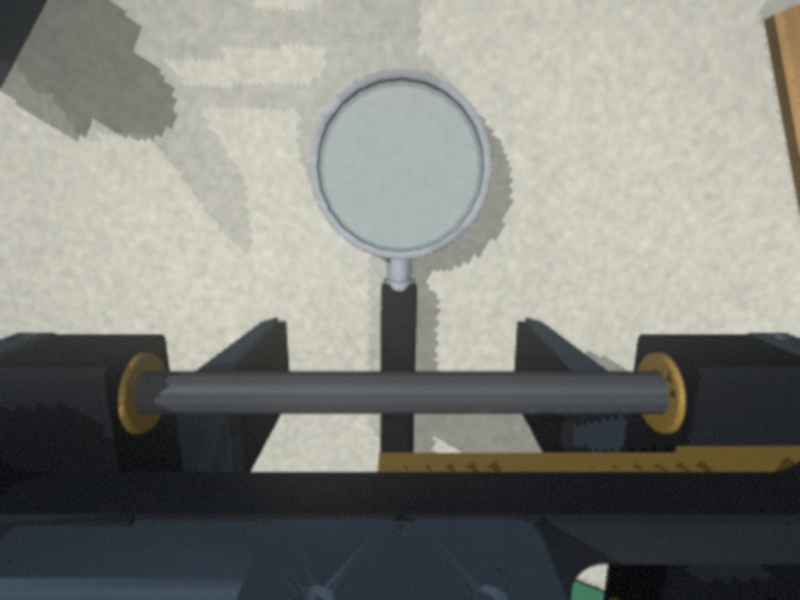

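step_arm(
  increments=[
    [0,0,0.4,0,0,0,-1],
    [0,0,0.6,0,0,0,-1],
    [0,0,0.68,0,0,0,-1],
    [0,0,0.68,0,0,0,-1],
  ],
)

```text
t: 15.75
tcp_pos: [0.4503, -0.2898, 0.0031]
eef_rot: [[0.872, 0.49, 0.0], [0.49, -0.872, -0.0], [0.0, 0.0, -1.0]]
wrist_force: [-0.5, 0.2, 0.4]
opening: 0.0911
```

step_arm(
  increments=[
    [0,0,0,0,0,0,1],
    [0,0,0,0,0,0,1],
    [0,0,0,0,0,0,1],
    [0,0,0,0,0,0,1],
    [0,0,0,0,0,0,1],
    [0,0,0,0,0,0,1],
  ],
  grip_force=35,
)

```text
t: 16.5
tcp_pos: [0.45, -0.2897, 0.0027]
eef_rot: [[0.872, 0.49, -0.0], [0.49, -0.872, 0.0], [-0.0, -0.0, -1.0]]
wrist_force: [0.4, 0.7, -0.7]
opening: 0.0341
```

step_arm(
  increments=[
    [0,0,-0.2,0,0,0,1],
    [0,0,-0.5,0,0,0,1],
    [0,0,-0.8,0,0,0,1],
    [0,0,-1,0,0,0,1],
    [0,0,-1,0,0,0,1],
    [0,0,-1,0,0,0,1],
    [0,0,-1,0,0,0,1],
  ],
)

```text
t: 17.38
tcp_pos: [0.4496, -0.2894, 0.0819]
eef_rot: [[0.872, 0.49, -0.001], [0.49, -0.872, 0.001], [-0.001, -0.001, -1.0]]
wrist_force: [-0.2, -0.2, 0.3]
opening: 0.0006
```

```bash
python3 shot.py wrist w9; python3 shot.py side s9
```

```text
17.375 [ 0.4496 -0.2894  0.0819] yaw_y -60.64983288226464 q [-0.615  0.328  2.114 -0.     0.701  0.443]
17.425 [ 0.4497 -0.2894  0.082 ] yaw_y -60.647948164149554 q [-0.615  0.328  2.114 -0.     0.701  0.443]
```

View pics/w9.png

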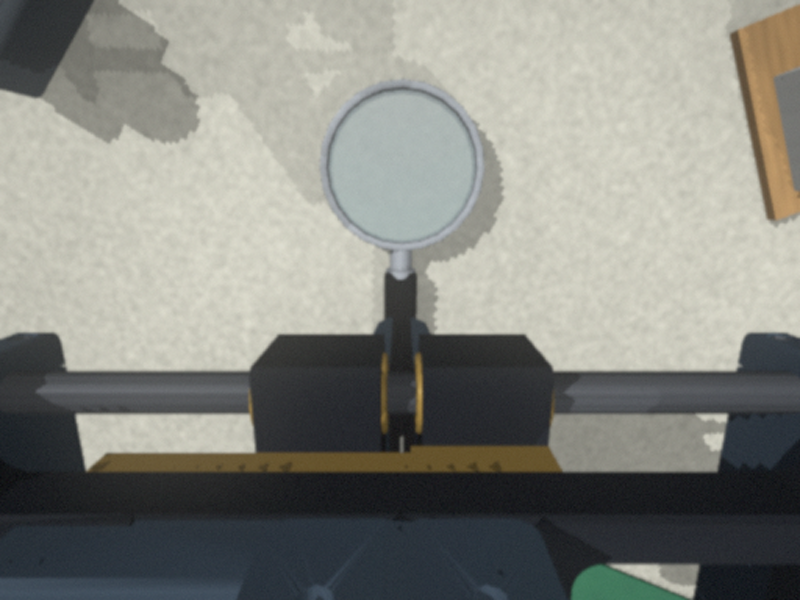

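View pics/s9.png

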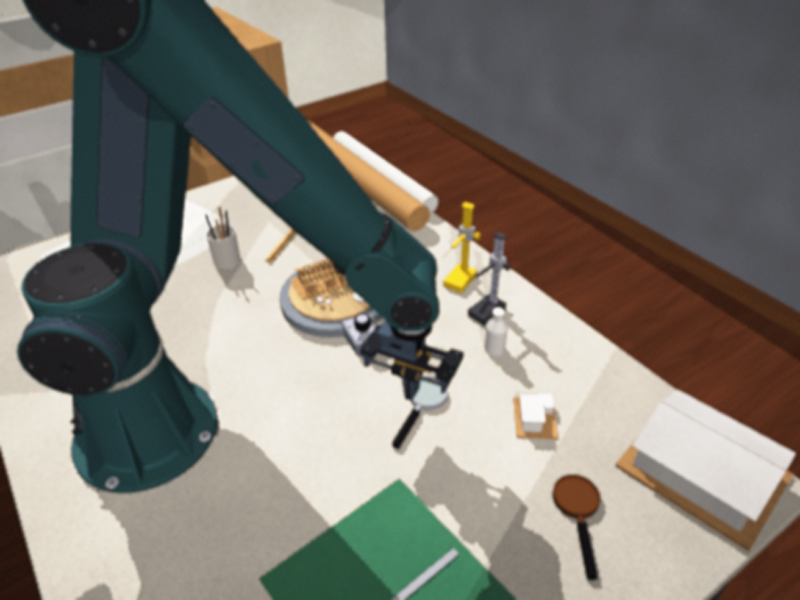

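Fingers were still closing when I lifted (34 mm open), so the lens stayed on the table, barely moved. Regrasping.

step_arm(
  increments=[
    [0,0,0,0,0,0,-0.2],
    [0,0,0,0,0,0,-0.2],
    [0,0,0,0,0,0,-0.2],
    [0,0,0.3,0,0,0,-0.2],
    [0,0,0.6,0,0,0,-0.2],
    [0,0,0.9,0,0,0,-0.2],
    [0,0,0.99,0,0,0,-0.2],
    [0,0,0.99,0,0,0,-0.2],
  ],
)

```text
t: 18.48
tcp_pos: [0.45, -0.2897, 0.0035]
eef_rot: [[0.872, 0.49, -0.0], [0.49, -0.872, 0.0], [-0.0, -0.0, -1.0]]
wrist_force: [-0.1, -0.2, -0.3]
opening: 0.0548
```

step_arm(
  increments=[
    [0,0,0,0,0,0,1],
    [0,0,0,0,0,0,1],
    [0,0,0,0,0,0,1],
    [0,0,0,0,0,0,1],
    [0,0,0,0,0,0,1],
    [0,0,0,0,0,0,1],
    [0,0,0,0,0,0,1],
    [0,0,0,0,0,0,1],
  ],
  grip_force=35,
)

```text
t: 19.48
tcp_pos: [0.4501, -0.2897, 0.0037]
eef_rot: [[0.872, 0.49, -0.0], [0.49, -0.872, 0.0], [0.0, -0.0, -1.0]]
wrist_force: [-1.7, 1.6, 5.8]
opening: 0.0177
```

Opening 17.7 mm = handle width. Lift.

step_arm(
  increments=[
    [0,0,-0.1,0,0,0,1],
    [0,0,-0.3,0,0,0,1],
    [0,0,-0.6,0,0,0,1],
    [0,0,-0.9,0,0,0,1],
    [0,0,-1,0,0,0,1],
    [0,0,-1,0,0,0,1],
    [0,0,-1,0,0,0,1],
  ],
)

```text
t: 20.35
tcp_pos: [0.4497, -0.2894, 0.0829]
eef_rot: [[0.872, 0.49, -0.001], [0.49, -0.872, 0.001], [-0.0, -0.001, -1.0]]
wrist_force: [-0.8, 0.1, -1.6]
opening: 0.018
```

```bash
python3 shot.py wrist w10; python3 shot.py side s10
```

```text
20.35 [ 0.4497 -0.2894  0.0829] yaw_y -60.64667441821178 q [-0.615  0.326  2.114 -0.     0.702  0.443]
20.4 [ 0.4496 -0.2894  0.0828] yaw_y -60.64531792324626 q [-0.615  0.327  2.114 -0.     0.702  0.443]
```

View pics/w10.png

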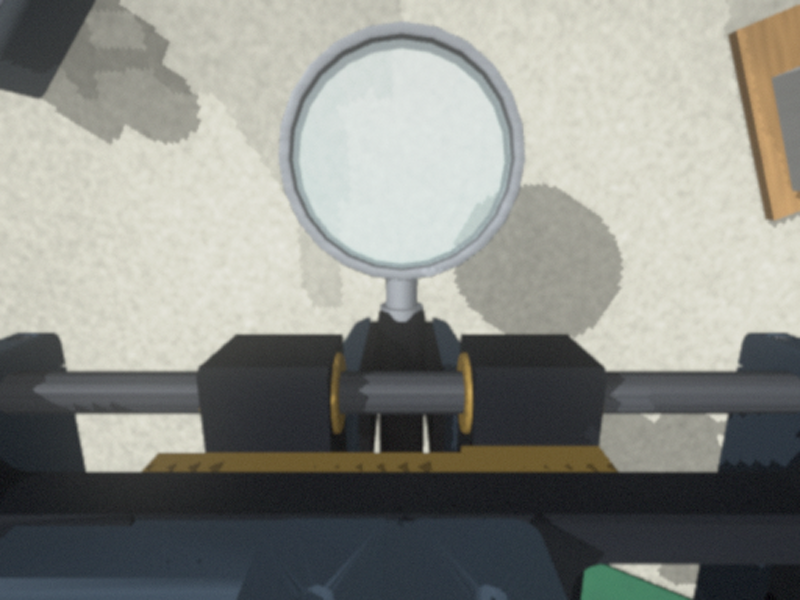

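View pics/s10.png

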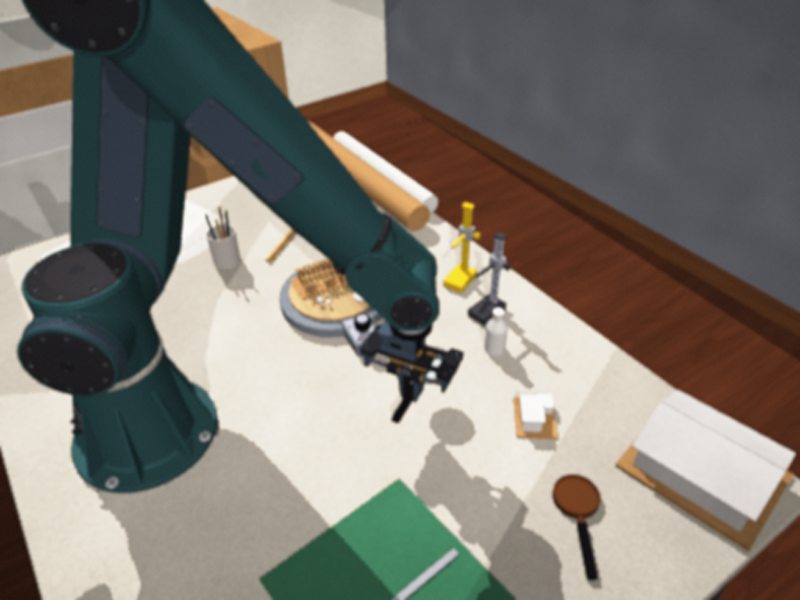

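```bash
cat > ml.py <<'E'
import sys
from h import *
im,d,K,E=load(sys.argv[1]);zlo,zhi=float(sys.argv[2]),float(sys.argv[3])
P=cloud(d,K,E);P0=P
m=(P[...,2]>zlo)&(P[...,2]<zhi);m[210:]=0
m=m.astype(np.uint8);n,l,s,c=cv2.connectedComponentsWithStats(m)
k=1+np.argmax(s[1:,4]);m=l==k
cc=cv2.findContours(m.astype(np.uint8),cv2.RETR_EXTERNAL,cv2.CHAIN_APPROX_NONE)[0];cc=max(cc,key=cv2.contourArea)[:,0]
cc=cc[cc[:,1]<170]
e=cv2.fitEllipse(cc);print("ellipse",e)
# ring points
R=P[m&(np.mgrid[:384,:512][0]<178)]
A=np.c_[R[:,:2],np.ones(len(R))]
w=np.ones(len(R),bool)
for _ in range(5):
    x=np.linalg.lstsq(A[w],R[w,2],rcond=None)[0];r=R[:,2]-A@x;w=abs(r)<2*np.median(abs(r[w]))+1e-4
print("n",len(R),"slope",x[:2],"tilt deg",np.degrees(np.arctan(np.hypot(*x[:2]))),"med z",np.median(R[:,2]))
ztop=np.median(R[w,2]);c=ray(K,E,*e[0],ztop);print("centre top",c,"z plane at c",x@[c[0],c[1],1],"diam",np.array(e[1])/K[0,0]*(E[2,3]-ztop))
E
python3 ml.py w10.npz .06 .13; python3 - <<'E'
from workcell import ctrl
o=ctrl.get_obs();print(o["tcp_pos"],o["wrist_force"],o["wrist_torque"])
E
```

```text
ellipse ((256.5379333496094, 96.43235778808594), (156.52615356445312, 164.16122436523438), 179.99496459960938)
n 20307 slope [-0.0007808   0.00060862] tilt deg 0.05672202295606629 med z 0.09014699382134608
centre top [ 0.52062892 -0.25029855  0.08992884] z plane at c 0.0899412215126489 diam [0.08903548 0.09337847]
[ 0.449645   -0.28938252  0.08277653] [ 0.80373341  0.12765069 -0.52307421] [-0.09279402  0.18010253  0.05385109]
```

```bash
python3 - <<'E'
from h import *
im,d,K,E=load("top0.npz");crop(im,240,100,300,155,10,"gt")
P=cloud(d,K,E)
for f in ("top0.npz","side0.npz"):
    im,d,K,E=load(f);P=cloud(d,K,E)
    m=(P[...,0]>.735)&(P[...,0]<.782)&(P[...,1]<-.115)&(P[...,1]>-.15)&(P[...,2]>.12)&(P[...,2]<.17)
    z=P[m][:,2];v,u=np.nonzero(m);print(f,len(z),z.mean(),np.median(z),np.percentile(z,[10,25,75,90]));print(sorted(zip(v.tolist(),u.tolist(),z.round(3).tolist())))
E
```

```text
(550, 600, 3)
top0.npz 31 0.1447488723220877 0.14450678144960438 [0.14074886 0.14233437 0.14787791 0.14914592]
[(128, 263, 0.148), (129, 263, 0.144), (129, 264, 0.146), (129, 265, 0.148), (130, 263, 0.141), (130, 264, 0.144), (130, 265, 0.142), (131, 263, 0.148), (131, 264, 0.144), (131, 265, 0.144), (132, 264, 0.151), (132, 265, 0.142), (133, 264, 0.152), (133, 265, 0.137), (134, 264, 0.148), (134, 265, 0.148), (134, 266, 0.144), (135, 264, 0.142), (135, 265, 0.142), (135, 266, 0.145), (136, 264, 0.143), (136, 265, 0.145), (136, 266, 0.145), (137, 265, 0.149), (137, 266, 0.143), (138, 265, 0.137), (138, 266, 0.145), (139, 265, 0.137), (139, 266, 0.149), (139, 267, 0.15), (140, 266, 0.145)]
side0.npz 30 0.14396314025227466 0.14419157956239848 [0.14126358 0.14257034 0.14556387 0.14630535]
[(170, 311, 0.143), (170, 312, 0.142), (170, 313, 0.144), (170, 314, 0.148), (171, 310, 0.145), (171, 311, 0.143), (171, 312, 0.143), (171, 313, 0.146), (172, 309, 0.146), (172, 310, 0.146), (172, 311, 0.143), (172, 312, 0.146), (172, 313, 0.141), (173, 307, 0.143), (173, 308, 0.147), (173, 309, 0.145), (173, 310, 0.148), (173, 311, 0.143), (174, 306, 0.146), (174, 307, 0.145), (174, 308, 0.146), (174, 309, 0.145), (174, 310, 0.138), (175, 305, 0.144), (175, 306, 0.144), (175, 307, 0.145), (175, 308, 0.143), (176, 305, 0.141), (176, 306, 0.14), (176, 307, 0.142)]
```

View pics/gt.png

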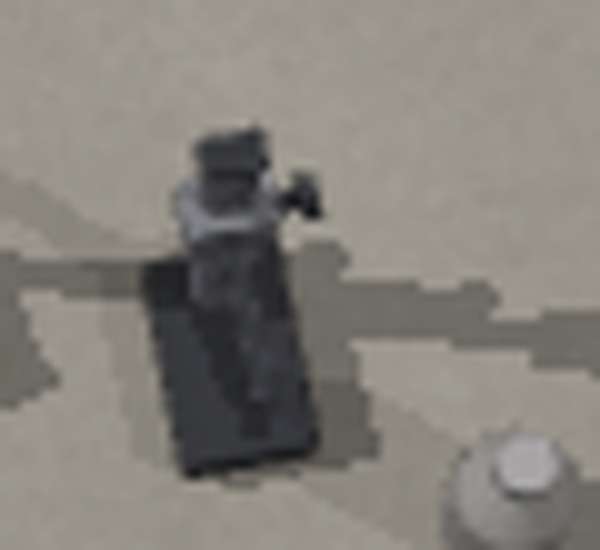

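step_arm(
  increments=[
    [0,0,-0.3,0,0,0,1],
    [0,0,-0.7,0,0,0,1],
    [0,0,-1,0,0,0,1],
  ],
)

```text
t: 20.82
tcp_pos: [0.45, -0.2896, 0.1641]
eef_rot: [[0.872, 0.49, -0.0], [0.49, -0.872, 0.0], [-0.0, -0.0, -1.0]]
wrist_force: [-0.0, -0.7, -1.5]
opening: 0.0178
```

step_arm(
  increments=[
    [0,0,0,0,0,-0.03,1],
    [0,0,0,0,0,-0.08,1],
    [0,0,0,0,0,-0.13,1],
    [0,0,0,0,0,-0.18,1],
    [0,0,0,0,0,-0.23,1],
    [0,0,0,0,0,-0.28,1],
    [0,0,0,0,0,-0.32,1],
    [0,0,0,0,0,-0.34,1],
  ],
)

```text
t: 21.82
tcp_pos: [0.4498, -0.2895, 0.1629]
eef_rot: [[-0.013, 1.0, -0.001], [1.0, 0.013, 0.001], [0.001, -0.001, -1.0]]
wrist_force: [-0.2, 0.5, -2.5]
opening: 0.0177
```

step_arm(
  increments=[
    [0.25,0.1,0,0,0,0,1],
    [0.55,0.22,0,0,0,0,1],
    [0.85,0.34,0,0,0,0,1],
  ],
)

```text
t: 22.2
tcp_pos: [0.4765, -0.2206, 0.1629]
eef_rot: [[-0.009, 1.0, -0.001], [1.0, 0.009, 0.0], [0.0, -0.001, -1.0]]
wrist_force: [0.3, 0.0, -1.9]
opening: 0.0176
```

step_arm(
  increments=[
    [0.3,0.12,0,0,0,0,1],
    [0.6,0.24,0,0,0,0,1],
    [0.85,0.34,0,0,0,0,1],
  ],
)

```text
t: 22.58
tcp_pos: [0.5032, -0.1522, 0.1629]
eef_rot: [[-0.01, 1.0, -0.001], [1.0, 0.01, 0.0], [0.0, -0.001, -1.0]]
wrist_force: [0.7, -0.3, -1.0]
opening: 0.0176
```

step_arm(
  increments=[
    [0.3,0.12,0,0,0,0,1],
    [0.6,0.24,0,0,0,0,1],
    [0.85,0.34,0,0,0,0,1],
    [0.85,0.34,0,0,0,0,1],
    [0.85,0.34,0,0,0,0,1],
  ],
)

```text
t: 23.2
tcp_pos: [0.5294, -0.0852, 0.1631]
eef_rot: [[-0.01, 1.0, -0.001], [1.0, 0.01, 0.0], [0.0, -0.001, -1.0]]
wrist_force: [0.5, 0.1, -1.7]
opening: 0.0181
```

```bash
python3 shot.py wrist w11; python3 - <<'E'
from h import *
a=load("top0.npz");b=load("side0.npz")
def rr(K,E,u,v):
    d=E[:3,:3]@np.array([(u-K[0,2])/K[0,0],-(v-K[1,2])/K[1,1],-1.]);return E[:3,3],d/np.linalg.norm(d)
o1,d1=rr(a[2],a[3],265.5,140.5);o2,d2=rr(b[2],b[3],304.8,176)
s=np.linalg.lstsq(np.c_[d1,-d2],o2-o1,rcond=None)[0];print("tip",o1+s[0]*d1,o2+s[1]*d2)
E
```

```text
23.2 [ 0.5294 -0.0852  0.1631] yaw_y 0.5635018747784756 q [-0.203  0.194  2.09  -0.     0.858 -0.213]
tip [ 0.73728649 -0.13344758  0.14141525] [ 0.73749786 -0.13358307  0.14147022]
```

View pics/w11.png

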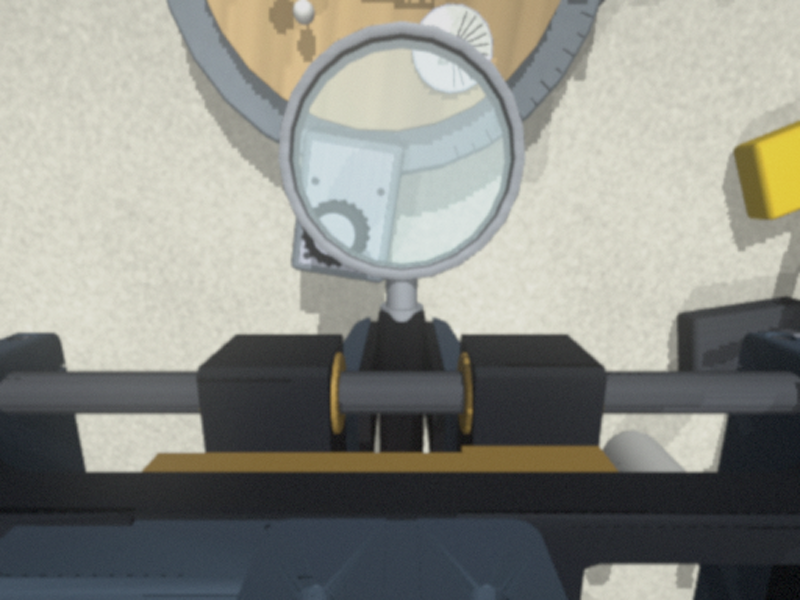

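step_arm(
  increments=[
    [0.25,0.12,0,0,0,0,1],
    [0.55,0.26,0.05,0,0,0,1],
    [0.75,0.35,0.2,0,0,0,1],
    [0.82,0.38,0.3,0,0,0,1],
    [0.82,0.38,0.32,0,0,0,1],
    [0.82,0.38,0.32,0,0,0,1],
    [0.82,0.38,0.32,0,0,0,1],
    [0.82,0.38,0.32,0,0,0,1],
  ],
)

```text
t: 24.25
tcp_pos: [0.5595, -0.0193, 0.1382]
eef_rot: [[-0.009, 1.0, 0.0], [1.0, 0.009, -0.0], [-0.0, 0.0, -1.0]]
wrist_force: [-0.7, 0.4, -2.1]
opening: 0.0178
```

```bash
python3 shot.py wrist w12; python3 shot.py side s12; python3 shot.py top t12; python3 ml.py w12.npz .115 .175; python3 - <<'E'
from h import *
im,*_=load("t12.npz");crop(im,185,155,245,205,13,"t12c")
im,*_=load("s12.npz");crop(im,170,120,340,260,4.6,"s12c")
E
```

```text
24.25 [ 0.5595 -0.0193  0.1382] yaw_y 0.532384195817154 q [-0.076  0.268  2.053 -0.     0.82  -0.085]
24.3 [ 0.5595 -0.0192  0.1382] yaw_y 0.5363445208582354 q [-0.076  0.268  2.053 -0.     0.82  -0.085]
24.35 [ 0.5595 -0.0192  0.1381] yaw_y 0.5405711069751413 q [-0.076  0.268  2.053 -0.     0.82  -0.085]
ellipse ((256.55780029296875, 96.43657684326172), (156.56390380859375, 164.13243103027344), 179.91502380371094)
n 20301 slope [1.07872276e-03 7.38595587e-05] tilt deg 0.06195094365766155 med z 0.1455075241474174
centre top [0.5603824  0.06033891 0.14530274] z plane at c 0.1453068315003462 diam [0.08904969 0.09335448]
(650, 780, 3)
(644, 782, 3)
```

View pics/w12.png

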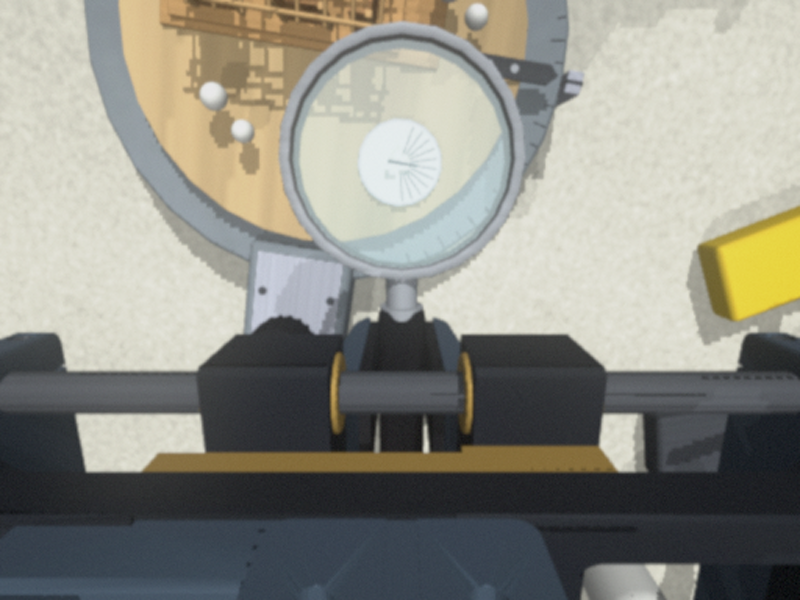

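View pics/s12c.png

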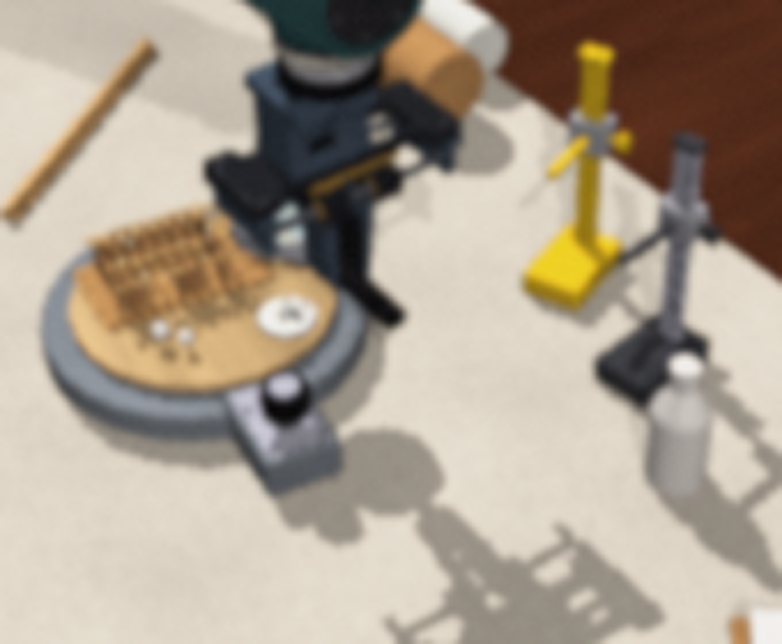

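View pics/t12c.png

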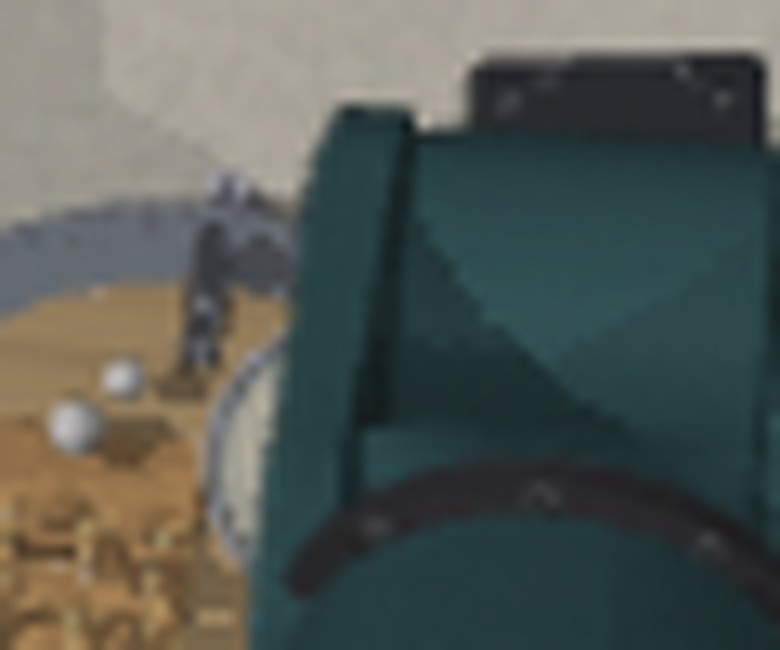

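```bash
python3 - <<'E'
from h import *
im,d,K,E=load("w12.npz");crop(im,310,25,380,75,9,"w12c")
print(ray(K,E,399.5/1.5625-.2,162.5/1.5625-.2,.043))
# lens centre from ring at mid: ring edges outer u 281..523, v 23..277 at z=.15 top
print(ray(K,E,256.5,96.4,.150),ray(K,E,256.5,96.4,.1425))
E
```

```text
(450, 630, 3)
[0.55943376 0.06203642 0.043     ]
[0.56035407 0.05999333 0.15      ] [0.56034903 0.06057479 0.1425    ]
```

View pics/w12c.png

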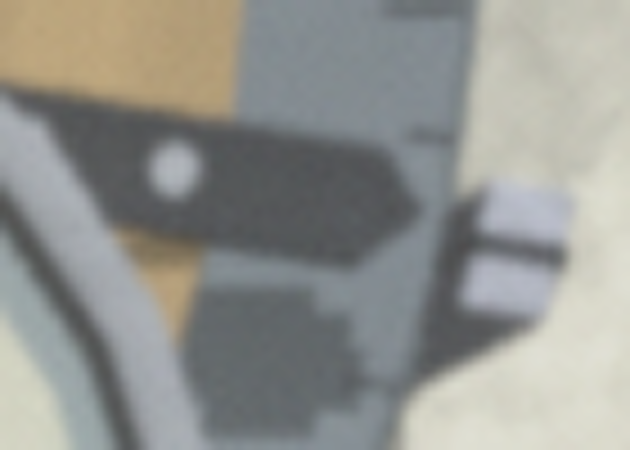

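```bash
python3 - <<'E'
from h import *
im,d,K,E=load("w12.npz")
f=lambda x,y,z=.041:ray(K,E,310+(x+.5)/9-.5,25+(y+.5)/9-.5,z)[:2]
t=f(420,207);s=f(176,168,.043)
for I in ((478,243),(515,249),(558,256)):
  i=f(*I)
  for A in (np.array([.5179,.1261]),):
    n=(i-A)/np.linalg.norm(i-A);q=np.array([-n[1],n[0]]);print(I,np.linalg.norm(t-A),np.linalg.norm(i-A),np.degrees(np.arctan2(*n[::-1])),"tip side",(t-A)@q,"screw",(s-A)@q/((s-A)@n)*.1285)
E
```

```text
(478, 243) 0.1283842300101278 0.1345767369106288 -8.645552625008666 tip side 0.002182668432391626 screw 0.0015474536998336768
(515, 249) 0.1283842300101278 0.1381871399391741 -8.624929444690121 tip side 0.002136464043077971 screw 0.001501194592535421
(558, 256) 0.1283842300101278 0.14238831934379298 -8.603179754826353 tip side 0.0020877355102021204 screw 0.001452409073818552
```

```bash
python3 - <<'E'
from workcell import ctrl
o=ctrl.get_obs();print(o["t"],o["tcp_pos"],o["opening"],max(map(abs,o["joint_vel"])))
print(ctrl.close_job())
E
```

```text
24.4 [ 0.55949538 -0.0191069   0.13809262] 0.017832953959240557 0.0016602374251199975
the job is handed in; nothing more can be done
None
```

I set the pointer with the knob, let go, and finished holding the lens over the sundial. The job was handed in at 24.4 s, and no verdict was reported.

**Pointer:** The first turn overshot by about 2.3 mm, so I gripped the knob again and turned it back. The pointer now stands slightly to the positive side of the index line. Before the lift, the wrist camera put it at +1.1 to +1.4 mm. After placing the lens, a closer view put it at +1.5 to +2.1 mm, against the 3 mm limit. One coarse top-camera reading of a near-identical position came out nearer 3 mm. I judged that too imprecise to use, at about 3.7 mm per pixel, so the margin is smaller than I would have liked.

**Lens pick-up:** My first grasp lifted before the fingers had finished closing, so the lens stayed on the table. The second grasp held, with the fingers 17.8 mm apart on the 18 mm handle.

**Final checks:**

| Check | Measured | Limit |
|---|---|---|
| Lens centre from sundial centre, sideways | about 2 mm | 12 mm |
| Lens centre height | about 142.5 mm | within 8 mm of gauge |
| Gauge pointer height | about 141.5–142 mm | – |
| Lens tilt | about 0.1° | 7° |
| Arm | at rest | – |

In the last pictures the lens touched nothing but the gripper. The height gauge and the other things in view looked undisturbed, though I did not measure their positions again.

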